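# Hang the dusted door back on the evidence cabinet

### The job

The door of the small grey cabinet was taken off to be dusted and lies on the desk. First lean it against the sloped rest, bottom edge on the middle of the ledge, and let go (its handle serves for that lift); then take it afresh, its top edge being the handy place, and hang it on the cabinet: lower it right way up so that both hinge knuckles go fully home on their pins, and leave it hanging, open at any angle. Never let the door fall, and leave everything else where it is.

Things in the scene. Friction and masses are not known exactly. Their poses are not given: they have to be found in the camera images.
- door: loose grey sheet-steel door, 0.25-0.5 kg: panel 130 mm wide (x), 150 high (y), 14 thick (z 0 = back, 14 = outer face). Origin: centre of the BACK face. +x from hinge side to free edge, +y to the top edge (two rows of black vent slots near it on the outer face), +z out of the outer face. Starts on its back, handle up. Balance point within 5 mm of x=y=0; knuckles stick out on the -x side
- door_handle (a point): middle of the door's handle bar, at (0, -5, 44) mm in the door's frame, axes as the door's: a steel bar along y, 70 mm long, 10 mm wide (x), 12 mm deep (z 38 to 50 mm), 24 mm gap between it and the outer face, a 12 mm foot at each end
- door_top (a point): middle of the door's top edge, at (0, 75, 7) mm in the door's frame, mid-thickness; axes as the door's. The edge is 14 mm thick and free to pinch; the handle starts 45 mm below it
- knuckle_lower (a point): lower hinge knuckle: centre of its hole's lower mouth, at (-80, -55, 10) mm in the door's frame, axes as the door's. Both knuckles are steel blocks 16 mm tall (y), x from -90 to -64 mm, z from 0 to 20 mm, with a 10 mm through hole along y, chamfered at the lower mouth
- knuckle_upper (a point): upper hinge knuckle: centre of its hole's lower mouth, at (-80, 35, 10) mm in the door's frame; same block and hole as the lower one, 90 mm above it
- door_bottom (a point): middle of the door's bottom edge at its back face, at (0, -75, 0) mm in the door's frame
- rest: bare-metal sloped rest, fixed: a 45 degree plate, 100 mm wide (y), 90 mm long up the slope, rises to its +x and faces up and to -x; a ledge square to it at its lower end sticks out 20 mm. Origin on the desk below the inner corner. The door leans with back on plate, bottom edge on ledge, outer face up and to -x; its top 60 mm overhang the plate, its knuckles clear it at the side
- rest_ledge (a point): middle of the inner corner where the rest's sloped plate meets its ledge, 24 mm above the rest's origin; axes as the rest's (its x and y level)
- cabinet: small grey steel cabinet, fixed: 100 mm deep (x), 140 wide (y), 190 tall, open front at -x. Origin: centre of its underside. Two hinge pins stand one above the other at the +y end of its front, axis at (-68, 78) mm, 18 mm before the front face. Door shut: outer face to -x, door's +x along cabinet -y; opening swings the free edge to -x, then +y. Hung, the door's bottom edge is 25 mm above the desk
- pin_lower (a point): foot of the lower pin: on its axis at the top of its bracket, 45 mm above the desk; axes as the cabinet's. Both pins point up, 7 mm diameter, 19 mm tall, the top 6 mm tapered to 3 mm, on steel brackets 16 mm wide and 8 mm thick
- pin_upper (a point): foot of the upper pin: on the same vertical axis at the top of its bracket, 135 mm above the desk; axes as the cabinet's. Same pin and bracket. Fully home, each knuckle's lower face sits on its bracket
- jar_a: bystander: black powder jar, 56 mm across, 65 mm tall; origin at the centre of its underside
- jar_b: bystander: clear powder jar with a white cap, 56 mm across, 65 mm tall; origin at the centre of its underside
- mug: bystander: white mug, 80 mm across, 95 mm tall, handle at its +y; origin at the centre of its underside
- brush: bystander: brush lying along its x axis, 200 mm long; origin at its middle, on the table
- tape: bystander: flat ring-shaped roll, 90 mm across, 25 mm tall; origin at the centre of its underside
- torch: bystander: black torch lying along its x axis, 140 mm long, 34 mm thick; origin near its middle, on the table
Things that resemble listed ones, but are neither listed nor needed, are in the scene too. Of the things like the door, leave any that is green; of the rest the larger one is meant.

How it is judged (in metres and radians):
On the way:
1. the door leans on the sloped rest, its bottom edge on the ledge (middle within 35 mm of the ledge's middle), and is let go (distance between door_bottom and rest_ledge below 0.035 m and angle between door's own z axis and vertical between 0.62 and 0.95 rad and contact force between the fingers and door below 0.1 N and linear speed of door below 0.02 m/s), for 0.3 s.
At the end, for the whole second after the job is handed in: Both knuckles are fully home: each knuckle's lower mouth is within 4 mm of its pin's foot, sideways and in height; the door is upright within 0.08 rad, at rest and let go, at any opening angle (horizontal distance between knuckle_lower and pin_lower below 0.004 m and z of knuckle_lower in the frame of pin_lower between -0.004 and 0.004 m and horizontal distance between knuckle_upper and pin_upper below 0.004 m and z of knuckle_upper in the frame of pin_upper between -0.004 and 0.004 m and angle between door's own y axis and vertical below 0.08 rad and linear speed of door below 0.03 m/s); the robot touches nothing.
It fails at once if the door falls (moves faster than 0.5 m/s while not held) (linear speed of door above 0.5 m/s and contact force between the fingers and door below 0.1 N).
It fails at once if a bystander (jar, mug, brush, roll, torch) is moved by more than 30 mm (distance of any of jar_a, jar_b, mug, brush, tape, torch from where it was at the start of the episode above 0.03 m).
It also fails if it takes over 56 s, if anything falls off the work surface, if the arm or the gripper's body presses on something with over 40 N, if the wrist force passes 120 N, or if a joint passes its speed limit or range.

### The arm

A 7-joint arm with a two-finger parallel gripper is mounted at the origin on the work surface. World frame = base frame: x ahead of the robot, y to its left, z up, the work surface at z = 0. Lengths are in mm, angles in rad, forces in N, time in s.
With the tool pointing down it reaches from about 400 to 875 mm from the base axis. Payload 4.4 kg.
Tool frame: the origin (TCP) lies midway between the tips of the shut fingers; the grasp point (between the pads) lies 19 mm behind it; z points along the fingers, y is the line along which they close (so a half turn about z gives the same grasp; the last joint's range is limited). The gripper opens to 85 mm and grips with 20 to 120 N. Pads are 22 mm wide; open, the fingers measure 114 mm over their backs; the gripper's body (76 mm by 85 mm) begins 54 mm behind the grasp point. The pads swing forward as they close: fully open they stand 13 mm farther back than shut.
Start: joints at [1.057, 0.628, 0.038, 1.517, -0.027, 0.996, -0.02], TCP at [281.468, -585.913, 231.313] pointing down, gripper open.
Joint ranges: [-3.06, 3.06], [-0.37, 2.12], [-1.25, 1.32], [0.18, 2.47], [-1.1, 4.24], [0.23, 1.98], [-2.94, 2.94]. Speed limits (rad/s): [2.57, 2.57, 3.14, 3.14, 3.14, 3.14, 3.14].

### API

Orientations are given as [roll, pitch, yaw] about the fixed x, y, z axes, in that order (R = Rz(yaw) Ry(pitch) Rx(roll)).
In Python, from cell import ctrl, get_image, get_calibration gives the robot as it stands.
- The arm moves only by the shell command python3 -m creep 'ROWS'. ROWS is JSON, a list of rows, each an object of numbers: "dx", "dy", "dz": the shift along the world's x, y, z normalised to -1 to 1, where 1 is 0.4 m; "rx", "ry", "rz": the turn, a rotation vector about the world's x, y, z normalised to -1 to 1, where 1 is 2 pi rad; "grip": the closure, from -1 (fully open) to 1 (shut). A call has exactly 5 rows; each row is the pose to reach, as a shift and turn from the pose commanded when the call began, turning the shorter way round; what a row does not reach only later rows make up. A row lasts 1/8 s, in which the tool goes at most 62.5 mm and 10.7 degrees, less where a joint would pass 70% of its speed; a pose out of reach is approached as far as the arm can. A call with a number of a shift or a turn outside -1 to 1 is refused whole. A call with a gripper value outside its range is refused whole. The fingers move at their own pace and stop on an object; the grip force is fixed at half the most. Time passes only in rows, so rows that repeat a pose let the fingers close, or fill a call up. It gives the time, the measured TCP pose, the force, the opening and the grip force at its end, in the units of the state.
- ctrl.read_state(): the state, without advancing time (a new reading comes with each control period).
- get_image(name): name is "side" or "top"; returns the picture (420x560x3 uint8, red, green, blue); there is no depth.
- get_calibration(name): a dict with "mtx" (3x3 intrinsics, pixels), "world_from_camera" (4x4, takes a point from camera to world coordinates). Camera axes: x right, y down, z forward; pixel columns grow to the right and rows downward; lengths in mm; the calibration is good to about 2 mm. A picture is of the moment at which its call begins. get_calibration takes no time and is no camera call.
- ctrl.finish_job(): hands the job in; it is judged then, once.
The state is a dict: "clock": time; "qpos": joint angles; "qd": joint speeds; "tau": joint torques, N m; "eef_pos": TCP position; "tool_rot": TCP orientation; "force": force on the tool from outside, world axes, zero at the start; "torque": the same for the moment, N m; "width": finger opening in mm; "gripper_force": force on a finger pad.
Only numpy, scipy, OpenCV 4.12 (cv2) and the standard library are available. Lean on these libraries where they do the work, as an engineer would, in place of code of your own. Each camera call takes 0.05 s, during which the arm holds its last target. There are 200 camera calls.

## Working session

There is one attempt and no reset: what is moved stays moved. The work goes in short steps, Python scripts to look and compute and a shell command to move; the robot and the scene stay as the last step left them, time stands still between calls to the robot, and variables do not carry over. Pictures are saved under pics/ and viewed, at most 10 in all, crops included, and the job is handed in when it is done.

```bash
ls; mkdir -p pics
python3 - <<'E'
from cell import ctrl,get_image,get_calibration
import cv2,numpy as np
for n in("side","top"):
    i=get_image(n);cv2.imwrite(f"pics/{n}0.png",i[:,:,::-1]);c=get_calibration(n)
    print(n,np.round(c["mtx"],1).tolist(),np.round(c["world_from_camera"],3).tolist())
print(ctrl.read_state())
E
```

```text
pics
side [[524.8, 0.0, 277.9], [0.0, 524.8, 209.1], [0.0, 0.0, 1.0]] [[-0.994, -0.079, 0.077, 409.024], [-0.11, 0.652, -0.75, 1151.228], [0.009, -0.754, -0.657, 1155.477], [0.0, 0.0, 0.0, 1.0]]
top [[526.1, 0.0, 279.0], [0.0, 526.1, 209.6], [0.0, 0.0, 1.0]] [[-0.03, -0.995, 0.098, 375.279], [-0.999, 0.032, 0.014, -14.187], [-0.017, -0.097, -0.995, 1334.226], [0.0, 0.0, 0.0, 1.0]]
{'clock': 0.1, 'qpos': array([ 1.05719499,  0.62924905,  0.03846573,  1.51829861, -0.02697909,
        0.99628035, -0.019996  ]), 'qd': array([ 1.25790919e-04, -1.23726187e-03,  2.29777241e-04, -3.03895836e-03,
        6.20777635e-04, -2.36167746e-04, -2.50210602e-05]), 'tau': array([ 3.50118666e-03, -5.64523530e+01,  1.23006832e+00, -1.93974370e+01,
        1.10545228e-02,  5.34548803e-03, -7.76946166e-06]), 'eef_pos': array([ 281.20372967, -585.39231169,  230.47460567]), 'tool_rot': array([-3.13987645e+00,  4.74823735e-05,  4.47799097e-01]), 'force': array([-0.7042389 ,  0.24757967,  0.23098582]), 'torque': array([0.02788289, 0.00403381, 0.0275726 ]), 'gripper_force': 0.0, 'width': 85.31332009378873}
```

View pics/side0.png

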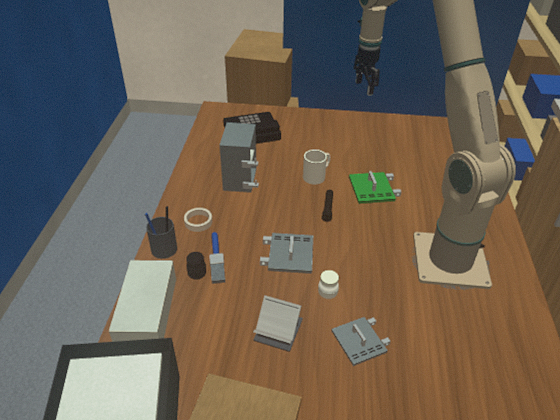

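View pics/top0.png

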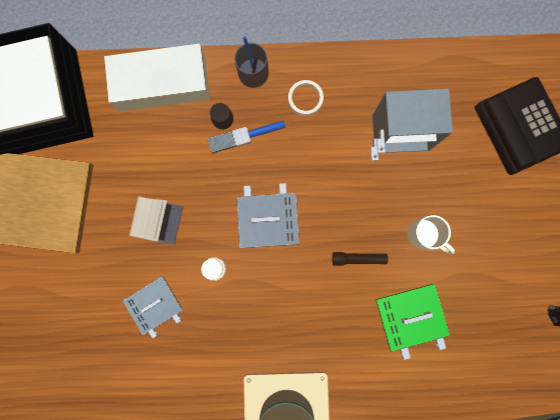

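Run:
```python
import cv2,numpy as np
t=cv2.imread("pics/top0.png");s=cv2.imread("pics/side0.png")
def c(i,x,y,w,h): return cv2.resize(i[y:y+h,x:x+w],(400,300),interpolation=cv2.INTER_CUBIC)
cv2.imwrite("pics/crop.png",np.vstack([np.hstack([c(t,115,180,80,60),c(s,240,285,80,60)]),np.hstack([c(t,355,80,108,81),c(s,190,120,108,81)])]))
cv2.imwrite("pics/crop2.png",np.hstack([c(t,225,175,88,66*1),c(s,250,225,80,60)]))
```

```text
(no output)
```

View pics/crop.png

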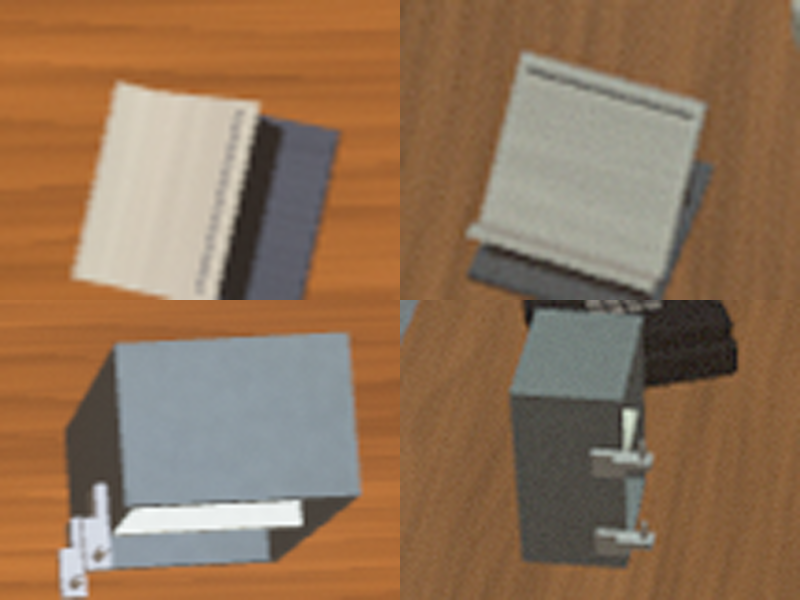

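View pics/crop2.png

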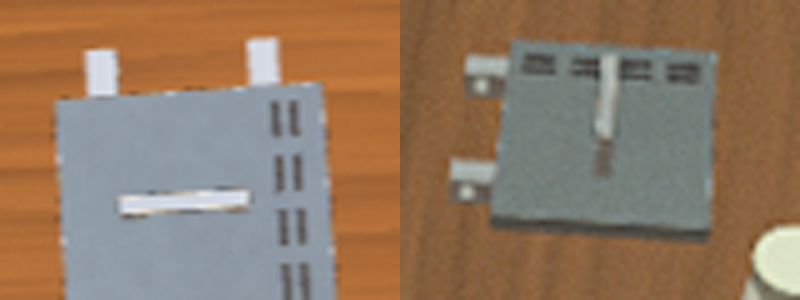

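```bash
cat > h.py <<'E'
import cv2,numpy as np
from cell import ctrl,get_image,get_calibration
C={n:get_calibration(n) for n in("side","top")}
def ray(n,uv):
    T=C[n]["world_from_camera"];d=T[:3,:3]@np.linalg.inv(C[n]["mtx"])@[*uv,1];return T[:3,3],d/np.linalg.norm(d)
def onz(n,uv,z):
    o,d=ray(n,uv);return o+d*(z-o[2])/d[2]
def tri(t,s):
    A=np.zeros((3,3));b=np.zeros(3);R=[ray("top",t),ray("side",s)]
    for o,d in R: M=np.eye(3)-np.outer(d,d);A+=M;b+=M@o
    p=np.linalg.solve(A,b);return p,[np.linalg.norm((np.eye(3)-np.outer(d,d))@(p-o)) for o,d in R][0]*2
def proj(n,P):
    T=np.linalg.inv(C[n]["world_from_camera"]);q=C[n]["mtx"]@(T[:3,:3]@P+T[:3,3]);return q[:2]/q[2]
E
python3 - <<'E'
from h import *
np.set_printoptions(precision=1,suppress=True)
I={n:cv2.imread(f"pics/{n}0.png") for n in("top","side")}
def quad(n,x,y,w,h,lo,hi,eps=.03):
    H=cv2.cvtColor(I[n],cv2.COLOR_BGR2HSV)[y:y+h,x:x+w]
    m=cv2.inRange(H,np.array(lo),np.array(hi));m=cv2.morphologyEx(m,cv2.MORPH_CLOSE,np.ones((3,3)))
    m=cv2.morphologyEx(m,cv2.MORPH_OPEN,np.ones((5,5)))
    c=max(cv2.findContours(m,0,2)[0],key=cv2.contourArea)
    r=cv2.minAreaRect(c)
    return cv2.approxPolyDP(c,eps*cv2.arcLength(c,True),True)[:,0]+[x,y],np.array(r[0])+[x,y],r[1:]
for z,args in ((14,("top",220,175,100,80,(85,20,90),(125,130,220))),(190,("top",365,75,100,90,(85,20,110),(125,130,220)))):
    q,c,r=quad(*args);print("quad",z,q.tolist(),c,r);P=np.array([onz("top",u,z)[:2] for u in q]);print(P);print("centre",onz("top",c,z),"sides",np.linalg.norm(P-np.roll(P,-1,0),axis=1))
for n,b in(("top",(115,185,75,65)),("side",(240,285,75,65))):
    H=cv2.cvtColor(I[n],cv2.COLOR_BGR2HSV);print(n,"restHSV",H[215,150] if n=="top" else H[315,280])
    q,c,r=quad(n,*b,(0,0,120),(40,70,255));print(q.tolist(),c,r)
# handle
H=cv2.cvtColor(I["top"],cv2.COLOR_BGR2HSV);m=cv2.inRange(H[195:240,242:285],np.array((0,0,190)),np.array((180,60,255)));c=max(cv2.findContours(m,0,2)[0],key=cv2.contourArea);r=cv2.minAreaRect(c);print("handle",onz("top",np.array(r[0])+[242,195],50),r)
for a in(((375.2,155.7),(255.7,181.6)),((381.5,148.9),(255.7,159.2))):print("pin",tri(*a),onz("top",a[0],64),onz("top",a[0],154))
E
```

```text
quad 14 [[294, 194], [238, 197], [240, 245], [297, 243]] [267.3 220. ] ((50.354881286621094, 57.87152862548828), 86.18592071533203)
[[543.3 -34.7]
 [540.2 107.1]
 [418.8 104.9]
 [419.4 -38.1]]
centre [479.5  34.5  14. ] sides [141.9 121.4 143.  123.9]
quad 190 [[387, 92], [389, 134], [450, 132], [447, 90]] [418.4 111.8] ((43.54560089111328, 62.571834564208984), 87.1375961303711)
[[ 742.8 -246.4]
 [ 647.5 -246.1]
 [ 647.4 -380.2]
 [ 742.6 -379.5]]
centre [ 695.4 -313.4  190. ] sides [ 95.3 134.2  95.3 133. ]
top restHSV [ 19  35 206]
[[138, 197], [131, 235], [157, 240], [165, 200]] [148.  217.6] ((29.177148818969727, 41.65065383911133), 12.528807640075684)
side restHSV [ 33  19 163]
[[264, 296], [256, 333], [290, 341], [300, 305]] [277.5 318.8] ((38.941375732421875, 39.37989807128906), 15.255120277404785)
handle [479.7  38.7  50. ] ((23.052534103393555, 23.840465545654297), (3.5555624961853027, 28.070228576660156), 86.42366790771484)
pin (array([ 627.3, -236.6,   56.7]), np.float64(2.3706057540404597)) [ 624.7 -235.3   64. ] [ 607.  -219.6  154. ]
pin (array([ 624.8, -235.3,  150.6]), np.float64(3.6455684232038736)) [ 641.  -251.4   64. ] [ 622.2 -234.6  154. ]
```

Run:
```python
from h import *
np.set_printoptions(precision=1,suppress=True)
hi=[tri((166.5,200),(264.2,295.5))[0],tri((158.5,241),(301,305.2))[0]]
lo=[tri((138,196.5),(254.3,332))[0],tri((130,236),(291,343))[0]]
print("hi",hi,"lo",lo,"z expected 87.6/38; widths",np.linalg.norm(hi[0]-hi[1]),np.linalg.norm(lo[0]-lo[1]))
for z,p in((87.6,[(166.5,200),(158.5,241)]),(38,[(138,196.5),(130,236)])): print(z,[onz("top",u,z) for u in p])
for z,p in((87.6,[(264.2,295.5),(301,305.2)]),(38,[(254.3,332),(291,343)])): print("side",z,[onz("side",u,z) for u in p])
for n,u,z in(("mug",(429,233),95),("torchL",(337,259),20),("torchR",(387,259),20),("jarclear",(213,269),65),("small",(152,305),14),("jarblk",(221,116),65),("brushtip",(209,142),10)):print(n,onz("top",u,z))
```

```text
hi [array([531.2, 272.8,  83.8]), array([433.3, 292.9,  83.4])] lo [array([547.3, 355.1,  36. ]), array([450.2, 375.9,  34.2])] z expected 87.6/38; widths 99.96245765208663 99.3394795440998
87.6 [array([529.4, 271.9,  87.6]), array([431.9, 291.9,  87.6])]
38 [array([546.6, 354.5,  38. ]), array([448.7, 374.8,  38. ])]
side 87.6 [array([532.1, 275.7,  87.6]), array([434.4, 296.2,  87.6])]
side 38 [array([547.4, 356.5,  38. ]), array([451.3, 378.5,  38. ])]
mug [ 430.5 -346.7   95. ]
torchL [ 376.5 -135.9   20. ]
torchR [ 372.7 -259.6   20. ]
jarclear [361.6 166.5  65. ]
small [276.7 327.5  14. ]
jarblk [736.8 139.9  65. ]
brushtip [685.3 178.8  10. ]
```

```bash
python3 -m creep '[{"dx":0.05,"dy":0.14,"rz":0.02,"grip":-1},{"dx":0.1,"dy":0.28,"rz":0.045,"grip":-1},{"dx":0.14,"dy":0.42,"rz":0.07,"grip":-1},{"dx":0.18,"dy":0.56,"rz":0.09,"grip":-1},{"dx":0.22,"dy":0.7,"rz":0.11,"grip":-1}]'
```

```text
$[0]: bad value
```

```bash
python3 -m creep '[{"dx":0.05,"dy":0.14,"rz":0.02,"grip":-1},{"dx":0.1,"dy":0.28,"rz":0.04,"grip":-1},{"dx":0.14,"dy":0.42,"rz":0.06,"grip":-1},{"dx":0.18,"dy":0.56,"rz":0.07,"grip":-1},{"dx":0.22,"dy":0.7,"rz":0.074,"grip":-1}]'
```

```text
$[0]: bad value
```

```bash
python3 -m creep '[{"dx":0.05,"dy":0.14,"dz":0,"rx":0,"ry":0,"rz":0.02,"grip":-1},{"dx":0.1,"dy":0.28,"dz":0,"rx":0,"ry":0,"rz":0.045,"grip":-1},{"dx":0.14,"dy":0.42,"dz":0,"rx":0,"ry":0,"rz":0.07,"grip":-1},{"dx":0.18,"dy":0.56,"dz":0,"rx":0,"ry":0,"rz":0.09,"grip":-1},{"dx":0.22,"dy":0.7,"dz":0,"rx":0,"ry":0,"rz":0.11,"grip":-1}]'
```

```text
clock: 0.72
eef_pos: [369.7, -304.0, 231.2]
tool_rot: [-3.142, -0.0, 1.143]
force: [1.1, 0.7, -0.2]
width: 85.6
gripper_force: 0.0
```

```bash
python3 -m creep '[{"dx":0.05,"dy":0.14,"dz":0,"rx":0,"ry":0,"rz":0.02,"grip":-1},{"dx":0.1,"dy":0.28,"dz":0,"rx":0,"ry":0,"rz":0.04,"grip":-1},{"dx":0.15,"dy":0.42,"dz":0,"rx":0,"ry":0,"rz":0.06,"grip":-1},{"dx":0.2,"dy":0.56,"dz":0,"rx":0,"ry":0,"rz":0.07,"grip":-1},{"dx":0.24,"dy":0.7,"dz":-0.1,"rx":0,"ry":0,"rz":0.074,"grip":-1}]'; python3 -c "
from h import *
s=ctrl.read_state();print(s['qpos'].round(2))"
```

```text
clock: 1.35
eef_pos: [466.6, -30.3, 197.3]
tool_rot: [3.135, 0.0, 1.605]
force: [0.9, -0.5, 1.4]
width: 85.4
gripper_force: 0.0
[ 0.24  0.43 -0.33  2.05  0.22  0.69 -0.19]
```

```bash
python3 -m creep '[{"dx":0.0355,"dy":0.15,"dz":-0.02,"rx":0,"ry":0,"rz":0,"grip":-1},{"dx":0.0355,"dy":0.162,"dz":-0.15,"rx":0,"ry":0,"rz":0,"grip":-1},{"dx":0.0355,"dy":0.162,"dz":-0.25,"rx":0,"ry":0,"rz":0,"grip":-1},{"dx":0.0355,"dy":0.162,"dz":-0.3,"rx":0,"ry":0,"rz":0,"grip":-1},{"dx":0.0355,"dy":0.162,"dz":-0.3,"rx":0,"ry":0,"rz":0,"grip":-1}]'
python3 - <<'E'
from h import *
a=get_image("top")[170:260,210:330,::-1];b=get_image("side")[205:295,240:360,::-1]
cv2.imwrite("pics/g1.png",np.hstack([cv2.resize(i,(400,300),interpolation=2) for i in(a,b)]))
E
```

```text
clock: 1.98
eef_pos: [476.5, 32.4, 74.5]
tool_rot: [-3.138, 0.0, 1.604]
force: [-0.5, 0.2, -0.3]
width: 85.2
gripper_force: 0.0
```

View pics/g1.png

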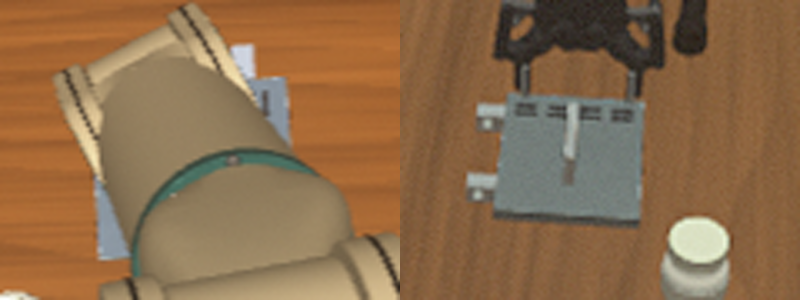

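```bash
python3 -m creep '[{"dx":0.008,"dy":0.0165,"dz":-0.06,"rx":0,"ry":0,"rz":0,"grip":-1},{"dx":0.008,"dy":0.0165,"dz":-0.121,"rx":0,"ry":0,"rz":0,"grip":-1},{"dx":0.008,"dy":0.0165,"dz":-0.121,"rx":0,"ry":0,"rz":0,"grip":-1},{"dx":0.008,"dy":0.0165,"dz":-0.121,"rx":0,"ry":0,"rz":0,"grip":1},{"dx":0.008,"dy":0.0165,"dz":-0.121,"rx":0,"ry":0,"rz":0,"grip":1}]'; python3 -m creep '[{"dx":0,"dy":0,"dz":0,"rx":0,"ry":0,"rz":0,"grip":1},{"dx":0,"dy":0,"dz":0,"rx":0,"ry":0,"rz":0,"grip":1},{"dx":0,"dy":0,"dz":0,"rx":0,"ry":0,"rz":0,"grip":1},{"dx":0,"dy":0,"dz":0,"rx":0,"ry":0,"rz":0,"grip":1},{"dx":0,"dy":0,"dz":0,"rx":0,"ry":0,"rz":0,"grip":1}]'
```

```text
clock: 2.7
eef_pos: [481.9, 39.0, 28.7]
tool_rot: [3.139, -0.0, 1.604]
force: [1.0, -0.5, -0.1]
width: 51.7
gripper_force: 0.0
clock: 3.32
eef_pos: [481.2, 39.0, 28.0]
tool_rot: [3.141, 0.0, 1.604]
force: [-0.8, -0.3, 5.8]
width: 8.7
gripper_force: 59.0
```

```bash
cat >> h.py <<'E'
from scipy.spatial.transform import Rotation as Ro
np.set_printoptions(precision=4,suppress=True)
def rest_R():
    d=np.array([-.203,-.979,0]);d/=np.linalg.norm(d);z=np.array([0,0,1]);k=.5**.5
    y=k*d+k*z;n=-k*d+k*z;return np.column_stack([np.cross(y,n),y,n])
L=np.array([495,348.5,24.])
def T(R,p): M=np.eye(4);M[:3,:3]=R;M[:3,3]=p;return M
def tool():
    s=ctrl.read_state();return T(Ro.from_euler("xyz",s["tool_rot"]).as_matrix(),s["eef_pos"])
def delta(G):
    M=tool();return (G[:3,3]-M[:3,3])/400,Ro.from_matrix(G[:3,:3]@M[:3,:3].T).as_rotvec()/2/np.pi
E
python3 - <<'E'
from h import *
D0=T(Ro.from_euler("z",182,degrees=True).as_matrix(),[479.8,34.3,0])
M=tool();TD=np.linalg.inv(M)@D0;np.save("td1.npy",TD)
R=rest_R()
for a,b in((70,15),(6,8),(0,0)):
    Df=T(R,L+R@[0,75+b,a]);G=Df@np.linalg.inv(TD);print(a,b,G[:3,3],*delta(G))
E
```

```text
70 15 [498.3758 356.9358 153.6633] [0.0429 0.7949 0.3141] [-0.1248  0.0106 -0.0361]
6 8 [490.1925 317.4702 103.4588] [0.0224 0.6962 0.1886] [-0.1248  0.0106 -0.0361]
0 0 [490.4796 318.8549  93.5593] [0.0231 0.6997 0.1639] [-0.1248  0.0106 -0.0361]
```

```bash
python3 -m creep '[{"dx":0,"dy":0,"dz":0.05,"rx":0,"ry":0,"rz":0,"grip":1},{"dx":0,"dy":0,"dz":0.14,"rx":0,"ry":0,"rz":0,"grip":1},{"dx":0,"dy":0,"dz":0.24,"rx":0,"ry":0,"rz":0,"grip":1},{"dx":0,"dy":0.04,"dz":0.32,"rx":0,"ry":0,"rz":0,"grip":1},{"dx":0,"dy":0.1,"dz":0.375,"rx":0,"ry":0,"rz":0,"grip":1}]'; python3 -m creep '[{"dx":0,"dy":0.08,"dz":0,"rx":-0.012,"ry":0.001,"rz":-0.0035,"grip":1},{"dx":0.01,"dy":0.16,"dz":0,"rx":-0.024,"ry":0.002,"rz":-0.007,"grip":1},{"dx":0.02,"dy":0.24,"dz":0,"rx":-0.036,"ry":0.003,"rz":-0.0104,"grip":1},{"dx":0.02,"dy":0.32,"dz":0,"rx":-0.048,"ry":0.004,"rz":-0.014,"grip":1},{"dx":0.02,"dy":0.4,"dz":0,"rx":-0.06,"ry":0.005,"rz":-0.017,"grip":1}]';  python3 - <<'E'
from h import *
TD=np.load("td1.npy");R=rest_R()
for a,b in((70,15),):
    G=T(R,L+R@[0,75+b,a])@np.linalg.inv(TD);print(a,b,*delta(G))
print(ctrl.read_state()['qpos'].round(2))
E
```

```text
clock: 3.95
eef_pos: [480.8, 78.4, 178.5]
tool_rot: [3.142, 0.0, 1.602]
force: [-0.1, 1.0, -4.4]
width: 8.7
gripper_force: 59.3
clock: 4.58
eef_pos: [488.5, 240.2, 176.9]
tool_rot: [-3.116, 0.38, 1.5]
force: [1.2, -0.7, -4.1]
width: 8.8
gripper_force: 59.3
70 15 [ 0.0247  0.2919 -0.0582] [-0.0645  0.0053 -0.019 ]
[-0.59  0.69 -0.14  1.66  0.37  1.12 -1.  ]
```

```bash
python3 -m creep '[{"dx":0.005,"dy":0.06,"dz":0,"rx":-0.013,"ry":0.001,"rz":-0.004,"grip":1},{"dx":0.01,"dy":0.12,"dz":0,"rx":-0.026,"ry":0.002,"rz":-0.008,"grip":1},{"dx":0.015,"dy":0.18,"dz":0,"rx":-0.039,"ry":0.003,"rz":-0.012,"grip":1},{"dx":0.02,"dy":0.24,"dz":0,"rx":-0.052,"ry":0.004,"rz":-0.016,"grip":1},{"dx":0.025,"dy":0.292,"dz":-0.02,"rx":-0.0645,"ry":0.0053,"rz":-0.019,"grip":1}]';  python3 - <<'E'
from h import *
TD=np.load("td1.npy");R=rest_R()
for a,b in((70,15),(6,8),(0,0)):
    G=T(R,L+R@[0,75+b,a])@np.linalg.inv(TD);print(a,b,*delta(G))
print(ctrl.read_state()['qpos'].round(2))
a=get_image("top")[150:300,100:300,::-1];b=get_image("side")[230:380,200:400,::-1]
cv2.imwrite("pics/p1.png",np.hstack([cv2.resize(i,(400,300),interpolation=2) for i in(a,b)]))
E
```

```text
clock: 5.2
eef_pos: [498.7, 357.6, 168.6]
tool_rot: [3.139, 0.783, 1.365]
force: [1.1, 0.1, -3.4]
width: 8.8
gripper_force: 59.4
70 15 [-0.0009 -0.0018 -0.0374] [-0.0004  0.0001 -0.0002]
6 8 [-0.0214 -0.1004 -0.1629] [-0.0004  0.0001 -0.0002]
0 0 [-0.0207 -0.097  -0.1876] [-0.0004  0.0001 -0.0002]
[-0.85  1.05 -0.03  1.06  0.37  1.74 -1.16]
```

View pics/p1.png

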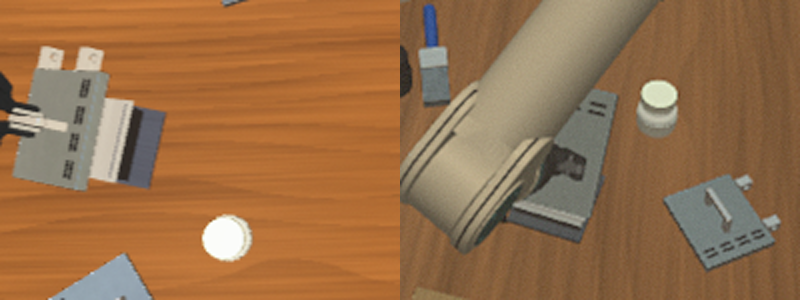

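```bash
python3 -m creep '[{"dx":-0.001,"dy":-0.002,"dz":-0.038,"rx":0,"ry":0,"rz":0,"grip":1},{"dx":-0.01,"dy":-0.045,"dz":-0.095,"rx":0,"ry":0,"rz":0,"grip":1},{"dx":-0.017,"dy":-0.08,"dz":-0.135,"rx":0,"ry":0,"rz":0,"grip":1},{"dx":-0.0205,"dy":-0.095,"dz":-0.16,"rx":0,"ry":0,"rz":0,"grip":1},{"dx":-0.0205,"dy":-0.095,"dz":-0.163,"rx":0,"ry":0,"rz":0,"grip":1}]';  python3 - <<'E'
from h import *
TD=np.load("td1.npy");R=rest_R()
for a,b in((3,4),(0,0),(-3,-4)):
    G=T(R,L+R@[0,75+b,a])@np.linalg.inv(TD);print(a,b,*delta(G))
print(ctrl.read_state()['qpos'].round(2))
a=get_image("top")[180:255,100:200,::-1];b=get_image("side")[280:355,230:330,::-1]
cv2.imwrite("pics/p2.png",np.hstack([cv2.resize(i,(400,300),interpolation=2) for i in(a,b)]))
E
```

```text
clock: 5.92
eef_pos: [491.0, 316.9, 104.4]
tool_rot: [3.139, 0.783, 1.363]
force: [0.9, -0.9, -3.9]
width: 9.0
gripper_force: 59.3
3 4 [-0.0017  0.0033 -0.0148] [-0.0004  0.0001  0.0001]
0 0 [-0.0013  0.005  -0.0272] [-0.0004  0.0001  0.0001]
-3 -4 [-0.001   0.0067 -0.0396] [-0.0004  0.0001  0.0001]
[-0.82  1.07 -0.03  1.22  0.38  1.57 -1.2 ]
```

View pics/p2.png

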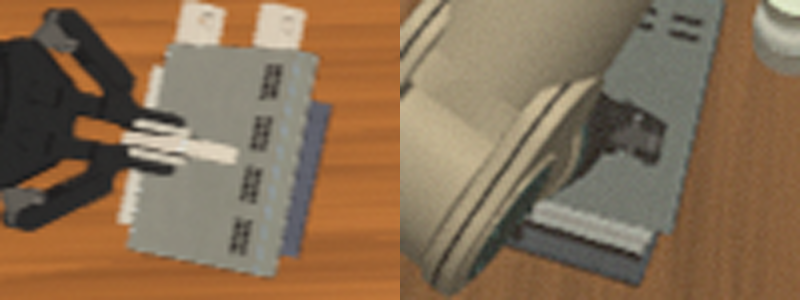

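```bash
python3 -m creep '[{"dx":-0.0015,"dy":0.0015,"dz":-0.007,"rx":0,"ry":0,"rz":0,"grip":1},{"dx":-0.0015,"dy":0.0033,"dz":-0.015,"rx":0,"ry":0,"rz":0,"grip":1},{"dx":-0.0013,"dy":0.0042,"dz":-0.021,"rx":0,"ry":0,"rz":0,"grip":1},{"dx":-0.0013,"dy":0.005,"dz":-0.027,"rx":0,"ry":0,"rz":0,"grip":1},{"dx":-0.0013,"dy":0.005,"dz":-0.027,"rx":0,"ry":0,"rz":0,"grip":1}]'; python3 -c "
from h import *
R=rest_R();s=ctrl.read_state();print('force in door axes',R.T@s['force'])"
```

```text
clock: 6.65
eef_pos: [490.4, 319.9, 94.0]
tool_rot: [3.138, 0.783, 1.364]
force: [1.2, 0.9, -0.5]
width: 8.7
gripper_force: 59.9
force in door axes [-0.9562 -1.1492  0.3935]
```

```bash
python3 -m creep '[{"dx":0.0007,"dy":0.003,"dz":-0.003,"rx":0,"ry":0,"rz":0,"grip":1},{"dx":0.0014,"dy":0.007,"dz":-0.007,"rx":0,"ry":0,"rz":0,"grip":1},{"dx":0.0014,"dy":0.007,"dz":-0.007,"rx":0,"ry":0,"rz":0,"grip":1},{"dx":0.0014,"dy":0.007,"dz":-0.007,"rx":0,"ry":0,"rz":0,"grip":1},{"dx":0.0014,"dy":0.007,"dz":-0.007,"rx":0,"ry":0,"rz":0,"grip":1}]'; python3 -c "
from h import *
R=rest_R();s=ctrl.read_state();print('force in door axes',R.T@s['force'])"
```

```text
clock: 7.28
eef_pos: [490.3, 320.7, 93.3]
tool_rot: [3.138, 0.789, 1.362]
force: [-3.2, -0.6, 8.8]
width: 8.4
gripper_force: 60.4
force in door axes [3.0187 7.1041 5.3487]
```

```bash
python3 -m creep '[{"dx":0,"dy":0,"dz":0,"rx":0,"ry":0,"rz":0,"grip":0.5},{"dx":0,"dy":0,"dz":0,"rx":0,"ry":0,"rz":0,"grip":0},{"dx":0,"dy":0,"dz":0,"rx":0,"ry":0,"rz":0,"grip":-0.5},{"dx":0,"dy":0,"dz":0,"rx":0,"ry":0,"rz":0,"grip":-0.5},{"dx":0,"dy":0,"dz":0,"rx":0,"ry":0,"rz":0,"grip":-0.5}]'; python3 -m creep '[{"dx":0.01,"dy":0.05,"dz":0.05,"rx":0,"ry":0,"rz":0,"grip":-0.5},{"dx":0.025,"dy":0.12,"dz":0.12,"rx":0,"ry":0,"rz":0,"grip":-0.5},{"dx":0.045,"dy":0.2,"dz":0.22,"rx":0,"ry":0,"rz":0,"grip":-0.5},{"dx":0.045,"dy":0.2,"dz":0.32,"rx":0,"ry":0,"rz":0,"grip":-0.5},{"dx":0.045,"dy":0.2,"dz":0.42,"rx":0.02,"ry":0,"rz":0,"grip":-0.5}]'
python3 - <<'E'
from h import *
print(ctrl.read_state()['qpos'].round(2))
cv2.imwrite("pics/p3.png",get_image("top")[:,:,::-1]);cv2.imwrite("pics/p3s.png",get_image("side")[:,:,::-1])
a=cv2.imread("pics/p3.png")[180:255,100:200];b=cv2.imread("pics/p3s.png")[270:345,230:330]
cv2.imwrite("pics/p3c.png",np.hstack([cv2.resize(i,(400,300),interpolation=2) for i in(a,b)]))
E
```

```text
clock: 7.9
eef_pos: [490.8, 322.6, 90.6]
tool_rot: [3.139, 0.783, 1.364]
force: [-0.5, -0.6, 0.4]
width: 63.7
gripper_force: 0.0
clock: 8.52
eef_pos: [507.1, 404.6, 255.8]
tool_rot: [-3.106, 0.661, 1.393]
force: [0.1, -0.6, 0.2]
width: 64.2
gripper_force: 0.0
[-0.85  0.98 -0.05  0.9   0.32  1.87 -1.08]
```

View pics/p3c.png

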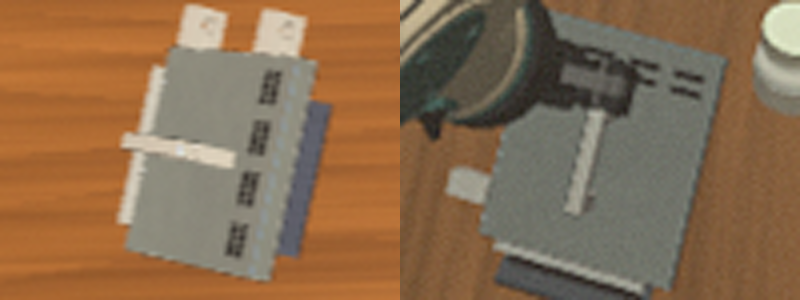

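```bash
cat >> h.py <<'E'
def pinch(dep=11): # tool in door frame
    return T(np.array([[1,0,0],[0,0,-1],[0,1,0.]]).astype(float),[0,75-dep-19,7])
E
python3 - <<'E'
from h import *
R=rest_R();D=T(R,L+R@[0,75,0])
w=lambda p:(D@[*p,1])[:3]
for n,p,m in(("topR",(-65,75,14),(179.5,195)),("topL",(65,75,14),(167.5,249.5))):
    print(n,"model px",proj("top",w(p)),"meas",m,onz("top",m,w(p)[2]),w(p))
print("side topL model",proj("side",w((65,75,14))),"meas (312,284.5)", tri((167.5,249.5),(312,284.5)))
G=D@pinch();P=G.copy();P[:3,3]-=90*G[:3,2]
down=T(Ro.from_euler("xyz",[np.pi,0,np.radians(168)]).as_matrix(),[470,250,300])
for n,g in(("down",down),("pre",P),("grasp",G)):print(n,g[:3,3],*delta(g))
print("down->pre",Ro.from_matrix(G[:3,:3]@down[:3,:3].T).as_rotvec()/2/np.pi)
E
```

```text
topR model px [174.5546 192.7237] meas (179.5, 195) [533.4837 229.8147 139.9655] [539.1209 241.1392 139.9655]
topL model px [163.5981 248.63  ] meas (167.5, 249.5) [409.582  258.6546 139.9655] [411.8286 267.5338 139.9655]
side topL model [311.5356 284.0128] meas (312,284.5) (array([410.2139, 260.8082, 130.5079]), np.float64(0.7205278912949313))
down [470. 250. 300.] [-0.105  -0.3807  0.0836] [0.0972 0.0602 0.2392]
pre [465.8557 207.9471 177.4422] [-0.1153 -0.4859 -0.2228] [ 0.1707 -0.0558  0.2667]
grasp [478.7768 270.2612 113.8026] [-0.083  -0.3301 -0.3819] [ 0.1707 -0.0558  0.2667]
down->pre [ 0.1223 -0.0257  0.0008]
```

Run:
```python
from h import *
R=rest_R();D=T(R,L+R@[0,75,0])
w=lambda p:(D@[*p,1])[:3]
t=cv2.cvtColor(cv2.imread("pics/p3.png"),cv2.COLOR_BGR2HSV);s=cv2.cvtColor(cv2.imread("pics/p3s.png"),cv2.COLOR_BGR2HSV)
def quad(H,x,y,ww,h):
    m=cv2.inRange(H[y:y+h,x:x+ww],np.array((40,0,60)),np.array((110,85,210)));m=cv2.morphologyEx(m,cv2.MORPH_CLOSE,np.ones((9,9)));m=cv2.morphologyEx(m,cv2.MORPH_OPEN,np.ones((7,7)))
    c=max(cv2.findContours(m,0,2)[0],key=cv2.contourArea);return cv2.approxPolyDP(c,.03*cv2.arcLength(c,True),True)[:,0]+[x,y],cv2.minAreaRect(c)
print(t[230,145],s[310,300],quad(t,120,180,75,80),quad(s,230,255,110,100))
for n,p,a,b in(("botL",(65,-75,14),(131.8,242),(297,342.5)),("topL",(65,75,14),(167.5,249.5),(312,284.5)),("hbot",(0,-40,50),(130.7,215),(273.7,322.5)),("htop",(0,30,50),(158.7,220),(279.3,298)),("topR",(-65,75,14),(179.5,195),(0,0))):
    print(n,"model",w(p),proj("top",w(p)),proj("side",w(p)),"meas",a,b,tri(a,b))
```

```text
Traceback (most recent call last):
ValueError: max() iterable argument is empty
```

Run:
```python
from h import *
R=rest_R();D=T(R,L+R@[0,75,0])
w=lambda p:(D@[*p,1])[:3]
t=cv2.cvtColor(cv2.imread("pics/p3.png"),cv2.COLOR_BGR2HSV);s=cv2.cvtColor(cv2.imread("pics/p3s.png"),cv2.COLOR_BGR2HSV)
print(t[230,145],t[205,150],t[225,178],s[310,300],s[300,260])
for n,p,a,b in(("botL",(65,-75,14),(131.8,242),(297,342.5)),("topL",(65,75,14),(167.5,249.5),(312,284.5)),("hbot",(0,-40,50),(130.7,215),(273.7,322.5)),("htop",(0,30,50),(158.7,220),(279.3,298))):
    print(n,"model",w(p),proj("top",w(p)),proj("side",w(p)),"meas",a,b,*tri(a,b))
for n,p,a in(("topR",(-65,75,14),(179.5,195)),("botR",(-65,-75,14),(143.5,191.5))):print(n,"model",w(p),proj("top",w(p)),a)
```

```text
[ 26  31 141] [ 26  31 140] [  7  78 118] [ 42  23 113] [ 35  25 122]
botL model [433.3638 371.3906  33.8995] [131.8659 242.2233] [298.2857 342.2826] meas (131.8, 242) (297, 342.5) [435.2602 371.8208  32.9571] 2.5888480389589477
topL model [411.8286 267.5338 139.9655] [163.5981 248.63  ] [311.5356 284.0128] meas (167.5, 249.5) (312, 284.5) [410.2139 260.8082 130.5079] 0.7205278912949313
hbot model [497.1535 358.8857  84.1041] [130.7921 214.684 ] [273.8167 323.6406] meas (130.7, 215) (273.7, 322.5) [496.8138 358.0947  87.5382] 1.4860468591849119
htop model [487.1038 310.4192 133.6016] [145.3804 216.4799] [280.1629 296.0306] meas (158.7, 220) (279.3, 298) [486.1704 288.4494  98.2908] 10.249308583896827
topR model [539.1209 241.1392 139.9655] [174.5546 192.7237] (179.5, 195)
botR model [560.6561 344.996   33.8995] [142.2055 191.0068] (143.5, 191.5)
```

```bash
python3 -m creep '[{"dx":-0.01,"dy":-0.02,"dz":0.06,"rx":0.01,"ry":0.006,"rz":0.024,"grip":-1},{"dx":-0.02,"dy":-0.06,"dz":0.09,"rx":0.02,"ry":0.012,"rz":0.048,"grip":-1},{"dx":-0.04,"dy":-0.1,"dz":0.09,"rx":0.03,"ry":0.018,"rz":0.072,"grip":-1},{"dx":-0.05,"dy":-0.15,"dz":0.09,"rx":0.04,"ry":0.024,"rz":0.096,"grip":-1},{"dx":-0.06,"dy":-0.2,"dz":0.09,"rx":0.049,"ry":0.03,"rz":0.12,"grip":-1}]'
cat > d.py <<'E'
from h import *
R=rest_R();D=T(R,L+R@[0,75,0])
G=D@pinch();P=G.copy();P[:3,3]-=90*G[:3,2]
down=T(Ro.from_euler("xyz",[np.pi,0,np.radians(168)]).as_matrix(),[470,250,300])
for n,g in(("down",down),("pre",P),("grasp",G)):print(n,g[:3,3],*delta(g))
print(ctrl.read_state()['qpos'].round(2))
E
python3 d.py
```

```text
clock: 9.25
eef_pos: [484.6, 321.9, 295.2]
tool_rot: [-2.986, 0.324, 2.214]
force: [0.8, -0.8, -0.2]
width: 85.4
gripper_force: 0.0
down [470. 250. 300.] [-0.0365 -0.1797  0.0119] [0.0495 0.0308 0.1171]
pre [465.8557 207.9471 177.4422] [-0.0469 -0.2848 -0.2945] [ 0.1554 -0.0406  0.1298]
grasp [478.7768 270.2612 113.8026] [-0.0146 -0.1291 -0.4536] [ 0.1554 -0.0406  0.1298]
[-0.63  0.59 -0.29  1.49  0.44  1.36 -0.44]
```

```bash
python3 -m creep '[{"dx":-0.01,"dy":-0.04,"dz":0.012,"rx":0.01,"ry":0.006,"rz":0.024,"grip":-1},{"dx":-0.02,"dy":-0.08,"dz":0.012,"rx":0.02,"ry":0.012,"rz":0.047,"grip":-1},{"dx":-0.03,"dy":-0.12,"dz":0.012,"rx":0.03,"ry":0.018,"rz":0.07,"grip":-1},{"dx":-0.035,"dy":-0.18,"dz":0.012,"rx":0.04,"ry":0.024,"rz":0.094,"grip":-1},{"dx":-0.045,"dy":-0.28,"dz":0.012,"rx":0.0495,"ry":0.031,"rz":0.117,"grip":-1}]'
python3 d.py
```

```text
clock: 9.88
eef_pos: [466.6, 210.4, 300.0]
tool_rot: [-3.141, -0.001, 2.933]
force: [0.9, -0.6, -0.3]
width: 85.5
gripper_force: 0.0
down [470. 250. 300.] [ 0.0085  0.0989 -0.    ] [ 0.0001 -0.0001 -0.0002]
pre [465.8557 207.9471 177.4422] [-0.0019 -0.0062 -0.3064] [ 0.1225 -0.0257  0.0005]
grasp [478.7768 270.2612 113.8026] [ 0.0305  0.1495 -0.4655] [ 0.1225 -0.0257  0.0005]
[-0.06  0.4  -0.59  1.79  0.26  1.03  0.62]
```

```bash
python3 -m creep '[{"dx":0,"dy":-0.02,"dz":0,"rx":0.0245,"ry":-0.0051,"rz":0,"grip":-1},{"dx":0,"dy":-0.02,"dz":-0.04,"rx":0.049,"ry":-0.0102,"rz":0,"grip":-1},{"dx":0,"dy":-0.02,"dz":-0.1,"rx":0.0735,"ry":-0.0153,"rz":0,"grip":-1},{"dx":0,"dy":-0.015,"dz":-0.2,"rx":0.098,"ry":-0.0205,"rz":0,"grip":-1},{"dx":-0.002,"dy":-0.006,"dz":-0.306,"rx":0.1225,"ry":-0.0257,"rz":0.0005,"grip":-1}]'
python3 d.py
```

```text
clock: 10.5
eef_pos: [460.3, 207.4, 207.6]
tool_rot: [2.455, -0.03, 2.941]
force: [-0.3, 0.9, 1.3]
width: 85.6
gripper_force: 0.0
down [470. 250. 300.] [0.0243 0.1065 0.231 ] [-0.108   0.0177  0.0003]
pre [465.8557 207.9471 177.4422] [ 0.0139  0.0014 -0.0754] [ 0.0144 -0.0079 -0.0008]
grasp [478.7768 270.2612 113.8026] [ 0.0462  0.1572 -0.2345] [ 0.0144 -0.0079 -0.0008]
[ 0.59  0.66 -0.94  2.21 -0.45  0.28  1.62]
```

```bash
python3 -m creep '[{"dx":0.014,"dy":0.001,"dz":-0.04,"rx":0.0144,"ry":-0.0079,"rz":-0.0008,"grip":-1},{"dx":0.014,"dy":0.001,"dz":-0.075,"rx":0.0144,"ry":-0.0079,"rz":-0.0008,"grip":-1},{"dx":0.014,"dy":0.001,"dz":-0.075,"rx":0.0144,"ry":-0.0079,"rz":-0.0008,"grip":-1},{"dx":0.014,"dy":0.001,"dz":-0.075,"rx":0.0144,"ry":-0.0079,"rz":-0.0008,"grip":-1},{"dx":0.014,"dy":0.001,"dz":-0.075,"rx":0.0144,"ry":-0.0079,"rz":-0.0008,"grip":-1}]'
python3 d.py
```

```text
clock: 11.12
eef_pos: [468.9, 211.0, 183.0]
tool_rot: [2.359, 0.007, 2.941]
force: [0.2, -0.2, 0.1]
width: 85.4
gripper_force: 0.0
down [470. 250. 300.] [0.0027 0.0975 0.2925] [-0.1218  0.0264 -0.0017]
pre [465.8557 207.9471 177.4422] [-0.0076 -0.0076 -0.0138] [ 0.0006  0.001  -0.0006]
grasp [478.7768 270.2612 113.8026] [ 0.0247  0.1482 -0.1729] [ 0.0006  0.001  -0.0006]
[ 0.58  0.74 -0.86  2.25 -1.1   0.23  2.37]
```

```bash
python3 -m creep '[{"dx":0,"dy":0.01,"dz":-0.03,"rx":0.0006,"ry":0.001,"rz":-0.0006,"grip":-1},{"dx":0.005,"dy":0.04,"dz":-0.06,"rx":0.0006,"ry":0.001,"rz":-0.0006,"grip":-1},{"dx":0.01,"dy":0.076,"dz":-0.1,"rx":0.0006,"ry":0.001,"rz":-0.0006,"grip":-1},{"dx":0.01,"dy":0.076,"dz":-0.1,"rx":0.0006,"ry":0.001,"rz":-0.0006,"grip":-1},{"dx":0.01,"dy":0.076,"dz":-0.1,"rx":0.0006,"ry":0.001,"rz":-0.0006,"grip":-1}]'
python3 d.py
```

```text
clock: 11.75
eef_pos: [484.4, 231.3, 154.3]
tool_rot: [2.364, -0.02, 2.962]
force: [-0.2, -0.2, -0.5]
width: 85.1
gripper_force: 0.0
down [470. 250. 300.] [-0.0359  0.0466  0.3642] [-0.1221  0.0209 -0.0032]
pre [465.8557 207.9471 177.4422] [-0.0463 -0.0585  0.0578] [ 0.0005 -0.0034 -0.0039]
grasp [478.7768 270.2612 113.8026] [-0.014   0.0973 -0.1013] [ 0.0005 -0.0034 -0.0039]
[ 0.49  0.81 -0.8   2.2  -1.1   0.23  2.38]
```

```bash
cat >> d.py <<'E'
X=np.linalg.inv(D)@tool();print("in door: pos",X[:3,3],"want [0 45 7]; toolz",X[:3,2],"tooly",X[:3,1])
E
python3 -m creep '[{"dx":-0.014,"dy":0.02,"dz":-0.02,"rx":0.0005,"ry":-0.0034,"rz":-0.0039,"grip":-1},{"dx":-0.014,"dy":0.04,"dz":-0.042,"rx":0.0005,"ry":-0.0034,"rz":-0.0039,"grip":-1},{"dx":-0.014,"dy":0.05,"dz":-0.052,"rx":0.0005,"ry":-0.0034,"rz":-0.0039,"grip":-1},{"dx":-0.014,"dy":0.05,"dz":-0.052,"rx":0.0005,"ry":-0.0034,"rz":-0.0039,"grip":-1},{"dx":-0.014,"dy":0.05,"dz":-0.052,"rx":0.0005,"ry":-0.0034,"rz":-0.0039,"grip":-1}]'
python3 d.py
```

```text
clock: 12.38
eef_pos: [493.8, 239.8, 147.2]
tool_rot: [2.365, -0.025, 2.962]
force: [-0.5, -0.0, 0.6]
width: 85.2
gripper_force: 0.0
down [470. 250. 300.] [-0.0596  0.0254  0.382 ] [-0.1221  0.0202 -0.003 ]
pre [465.8557 207.9471 177.4422] [-0.07   -0.0797  0.0756] [ 0.0006 -0.0042 -0.004 ]
grasp [478.7768 270.2612 113.8026] [-0.0377  0.0761 -0.0835] [ 0.0006 -0.0042 -0.004 ]
[ 0.46  0.82 -0.78  2.17 -1.1   0.23  2.37]
in door: pos [-20.9311  87.5319  11.7214] want [0 45 7]; toolz [ 0.0354 -0.9993 -0.0088] tooly [ 0.0002 -0.0088  1.    ]
```

```bash
cat > kin.py <<'E'
from h import *
import itertools
from scipy.optimize import least_squares
rz=lambda a:Ro.from_euler("z",a).as_matrix();ry=lambda a:Ro.from_euler("y",a).as_matrix()
LO=np.array([-3.06,-.37,-1.25,.18,-1.1,.23,-2.94]);HI=np.array([3.06,2.12,1.32,2.47,4.24,1.98,2.94])
def fk(q,s,v):
    h,ax,az,bx,bz,cx,cz=v
    A=rz(s[0]*q[0])@ry(q[1]);B=A@rz(s[1]*q[2])@ry(q[3]);W=B@rz(s[2]*q[4])@ry(q[5])
    return [0,0,h]+A@[ax,0,az]+B@[bx,0,bz]+W@[cx,0,cz], W@rz(s[3]*q[6])
Q=np.array([[1.057,.629,.038,1.518,-.027,.996,-.02],[.24,.43,-.33,2.05,.22,.69,-.19],[-.59,.69,-.14,1.66,.37,1.12,-1.0],[-.85,1.05,-.03,1.06,.37,1.74,-1.16],[-.82,1.07,-.03,1.22,.38,1.57,-1.2],[-.85,.98,-.05,.9,.32,1.87,-1.08],[-.63,.59,-.29,1.49,.44,1.36,-.44],[-.06,.4,-.59,1.79,.26,1.03,.62],[.59,.66,-.94,2.21,-.45,.28,1.62],[.58,.74,-.86,2.25,-1.1,.23,2.37],[.49,.81,-.8,2.2,-1.1,.23,2.38],[.46,.82,-.78,2.17,-1.1,.23,2.37]])
X=np.array([[281.2,-585.4,230.5],[466.6,-30.3,197.3],[488.5,240.2,176.9],[498.7,357.6,168.6],[491,316.9,104.4],[507.1,404.6,255.8],[484.6,321.9,295.2],[466.6,210.4,300],[460.3,207.4,207.6],[468.9,211,183],[484.4,231.3,154.3],[493.8,239.8,147.2]])
E3=np.array([[-3.14,0,.448],[3.135,0,1.605],[-3.116,.38,1.5],[3.139,.783,1.365],[3.139,.783,1.363],[-3.106,.661,1.393],[-2.986,.324,2.214],[-3.141,-.001,2.933],[2.455,-.03,2.941],[2.359,.007,2.941],[2.364,-.02,2.962],[2.365,-.025,2.962]])
best=None
for s in itertools.product((1,-1),repeat=4):
    Rs=[fk(q,s,np.zeros(7))[1].T@Ro.from_euler("xyz",e).as_matrix() for q,e in zip(Q,E3)]
    Rm=Ro.from_matrix(Rs);m=Rm.mean();err=(m.inv()*Rm).magnitude().max()
    if best is None or err<best[0]:best=(err,s,m)
S=best[1];OFF=best[2].as_matrix()
V=least_squares(lambda v:np.concatenate([fk(q,S,v)[0]-x for q,x in zip(Q,X)]),[300,0,350,0,350,0,200]);RES=np.abs(V.fun).max();V=V.x
def FK(q): p,R=fk(q,S,V);return T(R@OFF,p)
def IK(G,q0,free=None):
    def f(q):
        M=FK(q);return np.concatenate([(M[:3,3]-G[:3,3])/100,3*Ro.from_matrix(M[:3,:3]@G[:3,:3].T).as_rotvec(),.003*(q-q0)])
    r=least_squares(f,np.clip(q0,LO+.01,HI-.01),bounds=(LO+.02,HI-.02));M=FK(r.x)
    return r.x,np.linalg.norm(M[:3,3]-G[:3,3]),Ro.from_matrix(M[:3,:3]@G[:3,:3].T).magnitude()
E
python3 - <<'E'
from kin import *
print(best[0],S,OFF,V,RES)
R=rest_R();D=T(R,L+R@[0,75,0])
flip=np.diag([-1,-1,1.])
rng=np.random.default_rng(0)
for nm,F in(("a",np.eye(3)),("b",flip)):
  G=D@pinch();G[:3,:3]=G[:3,:3]@F
  sols=[]
  for k in range(40):
    q,e,a=IK(G,rng.uniform(LO,HI))
    if e<2 and a<.01: sols.append(q)
  sols=sorted(sols,key=lambda q:-min(np.min(q-LO),np.min(HI-q)))[:6]
  print(nm);print(np.array(sols).round(2))
E
```

```text
0.011243846587352967 (-1, -1, -1, -1) [[-0.0006 -1.     -0.0037]
 [ 1.     -0.0006  0.0022]
 [-0.0022 -0.0037  1.    ]] [331.3133  30.7463 570.8224   5.1527 364.9233  17.0943 350.1983] 27.65077751340118Traceback (most recent call last):
  File "<stdin>", line 10, in <module>
  File "kin.py", line 24, in IK
    r=least_squares(f,np.clip(q0,LO+.01,HI-.01),bounds=(LO+.02,HI-.02));M=FK(r.x)
    return func(*args, **kwargs)
    raise ValueError("Initial guess is outside of provided bounds")
ValueError: Initial guess is outside of provided bounds
```

```bash
sed -i 's/np.clip(q0,LO+.01,HI-.01)/np.clip(q0,LO+.03,HI-.03)/; s/,\[300,0,350,0,350,0,200\])/,[300,0,350,0,350,0,200],loss="soft_l1",f_scale=3)/' kin.py
python3 - <<'E'
from kin import *
print(V.round(0),np.array([np.linalg.norm(fk(q,S,V)[0]-x) for q,x in zip(Q,X)]).round(0))
R=rest_R();D=T(R,L+R@[0,75,0])
rng=np.random.default_rng(0)
for al in(0,):
  G=D@pinch();sols=[]
  for k in range(60):
    q,e,a=IK(G,rng.uniform(LO,HI))
    if e<2 and a<.01: sols.append(q)
  sols=sorted(sols,key=lambda q:-min(np.min(q-LO),np.min(HI-q)))[:8]
  print(np.array(sols).round(2))
print(FK(ctrl.read_state()['qpos'])[:3,3],tool()[:3,3])
E
```

```text
[344.  43. 526. -12. 358.  15. 334.] [33. 16. 28. 40. 38. 45. 20.  4.  5. 11.  7.  9.]
[[ 0.54  1.08 -1.2   2.28  2.01  0.27 -0.76]
 [ 0.37  0.88 -0.74  2.31  4.05  0.25 -2.77]
 [ 0.33  0.85 -0.65  2.31  4.2   0.31 -2.92]
 [ 0.55  1.1  -1.23  2.27  1.95  0.3  -0.7 ]
 [ 0.55  1.1  -1.23  2.27  1.95  0.3  -0.7 ]
 [ 0.55  1.1  -1.23  2.27  1.95  0.3  -0.7 ]
 [ 0.54  1.07 -1.18  2.28  2.07  0.25 -0.82]
 [ 0.37  0.88 -0.74  2.31  4.05  0.25 -2.77]]
[496.7398 247.3356 151.165 ] [493.8436 239.8322 147.2157]
```

```bash
python3 - <<'E'
s=open('kin.py').read()
a=s.index("def fk");b=s.index("Q=np.array")
s=s[:a]+'''def fk(q,s,v):
    h,a2,a3,z3,a4,z4,a5,a6,z6=v
    A=rz(s[0]*q[0])@ry(q[1]);A3=A@rz(s[1]*q[2]);B=A3@ry(q[3]);B5=B@rz(s[2]*q[4]);W=B5@ry(q[5])
    return [0,0,h]+A@[a2,0,z3]+A3@[a3,0,0]+B@[a4,0,z4]+B5@[a5,0,0]+W@[a6,0,z6], W@rz(s[3]*q[6])
'''+s[b:]
s=s.replace("np.zeros(7)","np.zeros(9)").replace("[300,0,350,0,350,0,200]","[300,0,50,300,-50,340,0,50,200]")
open('kin.py','w').write(s)
E
cat > t.py <<'E'
from kin import *
print(V.round(0),np.array([np.linalg.norm(fk(q,S,V)[0]-x) for q,x in zip(Q,X)]).round(0))
R=rest_R();D=T(R,L+R@[0,75,0])
rng=np.random.default_rng(0)
for al in(0,):
  G=D@pinch();sols=[]
  for k in range(60):
    q,e,a=IK(G,rng.uniform(LO,HI))
    if e<2 and a<.01: sols.append(q)
  sols=sorted(sols,key=lambda q:-min(np.min(q-LO),np.min(HI-q)))[:8]
  print(np.array(sols).round(2))
print(FK(ctrl.read_state()['qpos'])[:3,3],tool()[:3,3])
E
python3 t.py
```

```text
[361.  39. -83. 598.  13. 398.   3. -24. 411.] [35. 16. 12.  4.  5.  8.  9.  6.  3.  4.  0.  8.]
[[ 0.6   1.17 -1.23  2.21  1.75  0.31 -0.41]
 [ 0.6   1.17 -1.23  2.21  1.75  0.31 -0.41]
 [ 0.6   1.17 -1.23  2.21  1.75  0.31 -0.41]
 [ 0.58  1.14 -1.17  2.21  1.8   0.25 -0.46]
 [ 0.58  1.14 -1.17  2.21  1.8   0.25 -0.46]
 [ 0.58  1.14 -1.17  2.21  1.8   0.25 -0.46]
 [ 0.6   1.17 -1.23  2.21  1.75  0.31 -0.41]
 [ 0.6   1.17 -1.23  2.21  1.75  0.31 -0.41]]
[496.1244 242.5615 149.8167] [493.8436 239.8322 147.2157]
```

```bash
python3 - <<'E'
s=open('kin.py').read()
a=s.index("def fk");b=s.index("Q=np.array")
s=s[:a]+'''def frames(q,s):
    R1=rz(s[0]*q[0]);A=R1@ry(q[1]);A3=A@rz(s[1]*q[2]);B=A3@ry(q[3]);B5=B@rz(s[2]*q[4]);W=B5@ry(q[5])
    return R1,A,A3,B,B5,W,W@rz(s[3]*q[6])
def jac(q,s):
    R1,A,A3,B,B5,W,W7=frames(q,s);return np.column_stack([R1,A,A3[:,:2],B,B5[:,:2],W,W7[:,:2]])
def fk(q,s,v): return jac(q,s)@v,frames(q,s)[-1]
'''+s[b:]
a=s.index("V=least_squares");b=s.index("def FK")
s=s[:a]+'''J=np.vstack([jac(q,S) for q in Q])
reg=np.full(18,.02);reg[[2,5,10,15]]=.001;
V=np.linalg.lstsq(np.vstack([J,np.diag(reg)]),np.concatenate([X.ravel(),np.zeros(18)]),rcond=None)[0]
'''+s[b:]
s=s.replace("np.zeros(9)","np.zeros(18)")
open('kin.py','w').write(s)
E
python3 t.py
```

```text
[  2.  -3. 336.  -2.  -3. 563.   9. -11.  12. -11. 379.  -8.  -1.   9.
  -1. 349.  -3.   1.] [1. 3. 2. 2. 2. 2. 3. 2. 3. 2. 3. 3.]
[[ 0.58  1.11 -1.17  2.26  1.95  0.25 -0.64]
 [ 0.58  1.11 -1.17  2.26  1.95  0.25 -0.64]
 [ 0.6   1.15 -1.23  2.26  1.88  0.31 -0.55]
 [ 0.6   1.15 -1.23  2.26  1.88  0.31 -0.55]
 [ 0.6   1.15 -1.23  2.26  1.88  0.31 -0.55]
 [ 0.58  1.11 -1.17  2.26  1.95  0.25 -0.64]
 [ 0.34  0.88 -0.71  2.26  4.19  0.25 -2.92]
 [ 0.34  0.88 -0.71  2.26  4.19  0.25 -2.92]]
[491.441  242.3241 147.4317] [493.8436 239.8322 147.2157]
```

```bash
cat > t2.py <<'E'
from kin import *
R=rest_R();D=T(R,L+R@[0,75,0])
rng=np.random.default_rng(0)
def IKm(G,q0,m):
    lo,hi=LO+m,HI-m
    def f(q):
        M=FK(q);return np.concatenate([(M[:3,3]-G[:3,3])/100,3*Ro.from_matrix(M[:3,:3]@G[:3,:3].T).as_rotvec()])
    r=least_squares(f,np.clip(q0,lo+.001,hi-.001),bounds=(lo,hi),max_nfev=60);return r.x,np.abs(r.fun).max()
if __name__=="__main__":
  Qn=ctrl.read_state()['qpos']
  for flip in(0,180):
   for al in(-60,-45,-30,-15,0,15,30,45,60):
    K=pinch();gp=K[:3,3]-19*K[:3,2];K[:3,:3]=Ro.from_euler("z",al,degrees=True).as_matrix()@K[:3,:3]@rz(np.radians(flip));K[:3,3]=gp+19*K[:3,2]
    G=D@K;out=None
    for m in(.03,.1,.2):
      ok=[q for q,e in(IKm(G,rng.uniform(LO,HI),m) for k in range(14)) if e<.02]
      if not ok:break
      out=(m,min(ok,key=lambda q:np.abs(q-Qn).max()))
    if out:print(flip,al,out[0],out[1].round(2),G[:3,2].round(2))
E
python3 t2.py
```

```text
0 0 0.03 [ 0.6   1.15 -1.22  2.26  1.89  0.3  -0.57] [ 0.14  0.69 -0.71]
0 15 0.2 [ 0.29  0.89 -0.59  2.02 -0.84  0.51  2.14] [-0.11  0.72 -0.68]
0 30 0.2 [-0.05  0.92 -0.08  1.79 -0.9   1.07  2.2 ] [-0.37  0.7  -0.61]
0 45 0.2 [ 0.14  1.08 -0.46  1.56 -0.48  1.21  1.81] [-0.59  0.63 -0.5 ]
0 60 0.2 [ 0.3   1.38 -1.    1.34  0.01  1.47  1.35] [-0.78  0.52 -0.35]
180 0 0.03 [ 0.59  1.14 -1.22  2.26  1.88  0.29  2.57] [ 0.14  0.69 -0.71]
180 15 0.2 [ 0.25  0.87 -0.54  2.02 -0.9   0.54 -0.96] [-0.11  0.72 -0.68]
180 30 0.1 [ 0.27  0.99 -0.61  1.79 -0.5   0.84 -1.33] [-0.37  0.7  -0.61]
180 45 0.2 [ 0.1   1.06 -0.4   1.57 -0.53  1.24 -1.29] [-0.59  0.63 -0.5 ]
180 60 0.2 [-0.25  1.18  0.17  1.34 -0.8   1.76 -1.05] [-0.78  0.52 -0.35]
```

```bash
cat >> h.py <<'E'
def pinch2(al=18,dep=11):
    K=pinch(dep);gp=K[:3,3]-19*K[:3,2];K[:3,:3]=Ro.from_euler("z",al,degrees=True).as_matrix()@K[:3,:3];K[:3,3]=gp+19*K[:3,2];return K
PIN=np.array([626,-235.5,45.])
def hang(up,yaw=-90.,K=pinch2()): # door pose with knuckle_lower 'up' above pin; yaw = heading of door x minus 90..
    c,s=np.cos(np.radians(yaw)),np.sin(np.radians(yaw));x=np.array([c,s,0]);y=np.array([0,0,1.]);R=np.column_stack([x,y,np.cross(x,y)])
    return T(R,PIN+[0,0,up]-R@[-80,-55,10])
E
python3 - <<'E'
from t2 import *
Qn=ctrl.read_state()['qpos']
K=pinch2();G=D@K
P=G.copy();P[:3,3]-=70*G[:3,2]
for n,g in(("pre",P),("grasp",G)):
    print(n,g[:3,3],Ro.from_matrix(g[:3,:3]).as_euler("xyz"),*delta(g),IKm(g,Qn,.03))
q0=IKm(G,Qn,.1)[0]
for yaw in(140,155,168,180,195):
    H=hang(35,yaw)@K;q,e=IKm(H,q0,.05);print(yaw,H[:3,3],q.round(2),round(e,3))
E
```

```text
pre [484.5171 220.3231 161.535 ] [ 2.3311 -0.2203 -3.1202] [-0.0233 -0.0488  0.0358] [0.0078 0.0306 0.0312] (array([ 0.3522,  0.8052, -0.5357,  1.9952, -0.7611,  0.6745,  2.0922]), np.float64(0.09395427208754273))
grasp [472.8943 270.8094 114.4601] [ 2.3311 -0.2203 -3.1202] [-0.0524  0.0774 -0.0819] [0.0078 0.0306 0.0312] (array([ 0.2794,  0.8979, -0.5629,  2.0339, -0.8913,  0.5238,  2.2053]), np.float64(0.0944510328041408))
140 [ 558.2904 -182.6011  180.9299] [ 0.67  0.83 -0.64  1.45  0.31  1.28  0.89] 0.0
155 [ 546.9063 -201.9281  180.9299] [ 0.59  0.8  -0.48  1.44  0.28  1.29  1.2 ] 0.002
168 [ 541.3814 -220.5808  180.9299] [ 0.59  0.8  -0.5   1.44  0.35  1.31  1.38] 0.0
180 [ 540.1287 -238.5     180.9299] [ 0.65  0.83 -0.63  1.44  0.5   1.35  1.49] 0.001
195 [ 543.8311 -260.6229  180.9299] [ 0.61  0.81 -0.57  1.45  0.54  1.32  1.74] 0.012
```

```bash
cat > d.py <<'E'
from h import *
R=rest_R();D=T(R,L+R@[0,75,0])
G=D@pinch2();P=G.copy();P[:3,3]-=70*G[:3,2];Q=G.copy();Q[:3,3]-=25*G[:3,2]
for n,g in(("pre",P),("near",Q),("grasp",G)):print(n,g[:3,3],*delta(g))
print(ctrl.read_state()['qpos'].round(2))
X=np.linalg.inv(D)@tool();print("in door: grasp pt",(X@[0,0,-19,1])[:3],"want [0 64 7]; toolz",X[:3,2],"tooly",X[:3,1])
E
python3 -m creep '[{"dx":-0.01,"dy":-0.05,"dz":0.05,"rx":0.001,"ry":0.005,"rz":0.005,"grip":-1},{"dx":-0.02,"dy":-0.06,"dz":0.06,"rx":0.004,"ry":0.015,"rz":0.015,"grip":-1},{"dx":-0.023,"dy":-0.05,"dz":0.04,"rx":0.0078,"ry":0.0306,"rz":0.0312,"grip":-1},{"dx":-0.023,"dy":-0.049,"dz":0.036,"rx":0.0078,"ry":0.0306,"rz":0.0312,"grip":-1},{"dx":-0.023,"dy":-0.049,"dz":0.036,"rx":0.0078,"ry":0.0306,"rz":0.0312,"grip":-1}]'; python3 d.py
```

```text
clock: 13.0
eef_pos: [483.5, 220.7, 161.7]
tool_rot: [2.33, -0.221, -3.121]
force: [-1.1, -0.4, 0.5]
width: 85.2
gripper_force: 0.0
pre [484.5171 220.3231 161.535 ] [ 0.0026 -0.0009 -0.0004] [-0.0002 -0.0001  0.0001]
near [477.0453 252.7786 131.2726] [-0.0161  0.0802 -0.076 ] [-0.0002 -0.0001  0.0001]
grasp [472.8943 270.8094 114.4601] [-0.0265  0.1253 -0.1181] [-0.0002 -0.0001  0.0001]
[ 0.3   0.79 -0.45  1.95 -0.76  0.78  2.08]
in door: grasp pt [-20.5346 130.5703   7.1913] want [0 64 7]; toolz [ 0.309  -0.9511  0.0011] tooly [-0.0008  0.0009  1.    ]
```

Exactly reached. Advance and close.

```bash
python3 -m creep '[{"dx":-0.008,"dy":0.04,"dz":-0.038,"rx":0,"ry":0,"rz":0,"grip":-1},{"dx":-0.016,"dy":0.08,"dz":-0.076,"rx":0,"ry":0,"rz":0,"grip":-1},{"dx":-0.022,"dy":0.105,"dz":-0.099,"rx":0,"ry":0,"rz":0,"grip":-1},{"dx":-0.0265,"dy":0.125,"dz":-0.118,"rx":0,"ry":0,"rz":0,"grip":-1},{"dx":-0.0265,"dy":0.125,"dz":-0.118,"rx":0,"ry":0,"rz":0,"grip":-1}]'; python3 d.py
```

```text
clock: 13.62
eef_pos: [473.6, 270.5, 114.4]
tool_rot: [2.33, -0.221, -3.12]
force: [-0.3, 0.8, -0.0]
width: 85.5
gripper_force: 0.0
pre [484.5171 220.3231 161.535 ] [ 0.0273 -0.1253  0.1178] [-0.0001 -0.0001 -0.    ]
near [477.0453 252.7786 131.2726] [ 0.0086 -0.0442  0.0422] [-0.0001 -0.0001 -0.    ]
grasp [472.8943 270.8094 114.4601] [-0.0017  0.0009  0.0002] [-0.0001 -0.0001 -0.    ]
[ 0.24  0.89 -0.51  1.98 -0.84  0.62  2.14]
in door: grasp pt [-0.7604 64.0959  6.8008] want [0 64 7]; toolz [ 0.3096 -0.9509  0.0007] tooly [-0.0006  0.0005  1.    ]
```

```bash
python3 -m creep '[{"dx":0,"dy":0,"dz":0,"rx":0,"ry":0,"rz":0,"grip":0},{"dx":0,"dy":0,"dz":0,"rx":0,"ry":0,"rz":0,"grip":0.4},{"dx":0,"dy":0,"dz":0,"rx":0,"ry":0,"rz":0,"grip":1},{"dx":0,"dy":0,"dz":0,"rx":0,"ry":0,"rz":0,"grip":1},{"dx":0,"dy":0,"dz":0,"rx":0,"ry":0,"rz":0,"grip":1}]'; python3 -m creep '[{"dx":0,"dy":0,"dz":0,"rx":0,"ry":0,"rz":0,"grip":1},{"dx":0,"dy":0,"dz":0,"rx":0,"ry":0,"rz":0,"grip":1},{"dx":0,"dy":0,"dz":0,"rx":0,"ry":0,"rz":0,"grip":1},{"dx":0,"dy":0,"dz":0,"rx":0,"ry":0,"rz":0,"grip":1},{"dx":0,"dy":0,"dz":0,"rx":0,"ry":0,"rz":0,"grip":1}]'; python3 d.py
```

```text
clock: 14.25
eef_pos: [474.4, 270.6, 115.3]
tool_rot: [2.329, -0.22, -3.12]
force: [-1.1, -1.6, 4.9]
width: 13.5
gripper_force: 58.7
clock: 14.88
eef_pos: [474.4, 270.5, 115.3]
tool_rot: [2.33, -0.22, -3.12]
force: [-0.5, -1.5, 5.6]
width: 13.2
gripper_force: 58.8
pre [484.5171 220.3231 161.535 ] [ 0.0253 -0.1255  0.1157] [-0.0002  0.      0.0001]
near [477.0453 252.7786 131.2726] [ 0.0066 -0.0444  0.04  ] [-0.0002  0.      0.0001]
grasp [472.8943 270.8094 114.4601] [-0.0037  0.0007 -0.002 ] [-0.0002  0.      0.0001]
[ 0.24  0.88 -0.51  1.98 -0.84  0.62  2.14]
in door: grasp pt [-1.5177 64.5462  7.5618] want [0 64 7]; toolz [ 0.3087 -0.9511  0.0016] tooly [-0.0004  0.0016  1.    ]
```

```bash
cat > e.py <<'E'
from h import *
import sys
K=np.load("k.npy")
def stage(ox,oy,up,yaw=168): 
    H=hang(up,yaw);H[:3,3]+=[ox,oy,0];return H@np.linalg.inv(np.linalg.inv(K))
for a in sys.argv[1:]:
    v=[float(x) for x in a.split(",")];g=stage(*v);print(a,g[:3,3],*delta(g))
s=ctrl.read_state();print(s["qpos"].round(2),"F",s["force"],"w",s["width"])
E
python3 - <<'E'
from h import *
R=rest_R();D=T(R,L+R@[0,75,0]);np.save("k.npy",np.linalg.inv(D)@tool())
from kin import IK
K=np.load("k.npy");q=ctrl.read_state()["qpos"]
A=tool();B=hang(120,168);B[:3,3]+=[-70,0,0];B=B@K
from scipy.spatial.transform import Slerp
sl=Slerp([0,1],Ro.from_matrix([A[:3,:3],B[:3,:3]]))
for t in(.2,.4,.6,.8,1):
    g=T(sl(t).as_matrix(),A[:3,3]+t*(B[:3,3]-A[:3,3]));g[2,3]=max(g[2,3],265);q,e,a=IK(g,q);print(t,q.round(2),round(e,1),round(a,3))
E
python3 e.py -- 2>/dev/null; python3 e.py -70,0,120,168 -60,0,35,168 0,0,35,168
```

```text
0.2 [ 0.24  0.56 -0.33  1.86 -0.59  1.02  1.79] 0.0 0.0
0.4 [ 0.27  0.53 -0.23  1.79 -0.42  1.13  1.74] 0.0 0.0
0.6 [ 0.3   0.53 -0.14  1.72 -0.26  1.22  1.71] 0.0 0.0
0.8 [ 0.32  0.55 -0.05  1.64 -0.1   1.28  1.7 ] 0.0 0.0
1 [0.34 0.58 0.02 1.55 0.04 1.31 1.71] 0.0 0.0
-70,0,120,168 [ 472.9943 -220.318   266.4744] [-0.0035 -1.2271  0.378 ] [-0.1223  0.0257 -0.0008]
-60,0,35,168 [ 482.9943 -220.318   181.4744] [ 0.0215 -1.2271  0.1655] [-0.1223  0.0257 -0.0008]
0,0,35,168 [ 542.9943 -220.318   181.4744] [ 0.1715 -1.2271  0.1655] [-0.1223  0.0257 -0.0008]
[ 0.24  0.88 -0.51  1.98 -0.84  0.62  2.14] F [-0.5098 -1.4878  5.559 ] w 13.218868505066471
```

```bash
python3 -m creep '[{"dx":0,"dy":0,"dz":0.015,"rx":0,"ry":0,"rz":0,"grip":1},{"dx":0,"dy":0,"dz":0.06,"rx":0,"ry":0,"rz":0,"grip":1},{"dx":0,"dy":0,"dz":0.14,"rx":0,"ry":0,"rz":0,"grip":1},{"dx":0,"dy":0,"dz":0.24,"rx":0,"ry":0,"rz":0,"grip":1},{"dx":0,"dy":-0.02,"dz":0.34,"rx":0,"ry":0,"rz":0,"grip":1}]'; python3 e.py -70,0,120,168
```

```text
clock: 15.5
eef_pos: [473.2, 262.4, 252.3]
tool_rot: [2.332, -0.22, -3.119]
force: [0.4, -0.1, -4.9]
width: 13.2
gripper_force: 58.8
-70,0,120,168 [ 472.9943 -220.318   266.4744] [-0.0005 -1.2068  0.0355] [-0.122   0.0255 -0.0011]
[ 0.23  0.63 -0.46  1.93 -0.77  0.87  1.92] F [ 0.3941 -0.1112 -4.9155] w 13.235386827748224
```

```bash
python3 -m creep '[{"dx":0,"dy":-0.1,"dz":0.035,"rx":-0.012,"ry":0.0025,"rz":0,"grip":1},{"dx":0,"dy":-0.22,"dz":0.035,"rx":-0.024,"ry":0.005,"rz":0,"grip":1},{"dx":0,"dy":-0.35,"dz":0.035,"rx":-0.036,"ry":0.0075,"rz":0,"grip":1},{"dx":0,"dy":-0.48,"dz":0.035,"rx":-0.048,"ry":0.01,"rz":0,"grip":1},{"dx":0,"dy":-0.6,"dz":0.035,"rx":-0.061,"ry":0.0128,"rz":0,"grip":1}]'; python3 e.py -70,0,120,168
```

```text
clock: 16.12
eef_pos: [473.4, 20.0, 265.4]
tool_rot: [2.734, -0.29, 3.059]
force: [1.0, 1.8, -4.7]
width: 12.9
gripper_force: 58.9
-70,0,120,168 [ 472.9943 -220.318   266.4744] [-0.0011 -0.6007  0.0027] [-0.0605  0.0126 -0.0007]
[ 0.3   0.52 -0.19  1.76 -0.33  1.19  1.72] F [ 1.0372  1.831  -4.6944] w 12.894606008084132
```

```bash
python3 -m creep '[{"dx":0,"dy":-0.13,"dz":0,"rx":-0.012,"ry":0.0025,"rz":0,"grip":1},{"dx":0,"dy":-0.26,"dz":0,"rx":-0.024,"ry":0.005,"rz":0,"grip":1},{"dx":0,"dy":-0.39,"dz":0,"rx":-0.037,"ry":0.0077,"rz":0,"grip":1},{"dx":0,"dy":-0.51,"dz":0,"rx":-0.05,"ry":0.0104,"rz":0,"grip":1},{"dx":-0.001,"dy":-0.601,"dz":0.003,"rx":-0.0605,"ry":0.0126,"rz":-0.0007,"grip":1}]';python3 -m creep '[{"dx":0,"dy":0,"dz":-0.02,"rx":0,"ry":0,"rz":0,"grip":1},{"dx":0,"dy":0,"dz":-0.06,"rx":0,"ry":0,"rz":0,"grip":1},{"dx":0,"dy":0,"dz":-0.1,"rx":0,"ry":0,"rz":0,"grip":1},{"dx":0,"dy":0,"dz":-0.15,"rx":0,"ry":0,"rz":0,"grip":1},{"dx":0,"dy":0,"dz":-0.15,"rx":0,"ry":0,"rz":0,"grip":1}]'; python3 e.py -70,0,35,168 -30,0,35,168
python3 - <<'E'
from h import *
t=get_image("top")[:,:,::-1];s=get_image("side")[:,:,::-1];cv2.imwrite("pics/h_t.png",t);cv2.imwrite("pics/h_s.png",s)
cv2.imwrite("pics/h1.png",np.hstack([cv2.resize(i,(400,600),interpolation=2) for i in(t[95:200,330:400],s[130:235,230:300])]))
for n,z in(("knU",0),("knL",0)):pass
H=hang(45,168);H=tool()@np.linalg.inv(np.load("k.npy"))
for n,p in(("lowmouth",(-80,-55,10)),("uptop",(-80,51,10)),("lowtop",(-80,-39,10))):
    w=(H@[*p,1])[:3];print(n,w,proj("top",w),proj("side",w))
E
```

```text
clock: 16.75
eef_pos: [473.2, -219.6, 266.6]
tool_rot: [3.138, -0.314, 2.932]
force: [-0.2, -0.3, -4.2]
width: 13.6
gripper_force: 58.8
clock: 17.38
eef_pos: [472.4, -217.0, 203.8]
tool_rot: [3.134, -0.319, 2.935]
force: [-0.3, -0.3, -3.4]
width: 13.2
gripper_force: 58.8
-70,0,35,168 [ 472.9943 -220.318   181.4744] [ 0.0016 -0.0084 -0.0558] [-0.001  -0.0006 -0.0002]
-30,0,35,168 [ 512.9943 -220.318   181.4744] [ 0.1016 -0.0084 -0.0558] [-0.001  -0.0006 -0.0002]
[0.35 0.64 0.   1.63 0.04 1.18 1.7 ] F [-0.318  -0.3014 -3.3696] w 13.164740056401818
lowmouth [ 556.774  -232.4282  103.9766] [378.1809 180.7545] [276.6851 172.7994]
uptop [ 556.7768 -232.9331  209.9754] [386.8076 173.2783] [276.9597 146.0765]
lowtop [ 556.7744 -232.5044  119.9765] [379.3876 179.7087] [276.7251 168.9029]
```

View pics/h1.png

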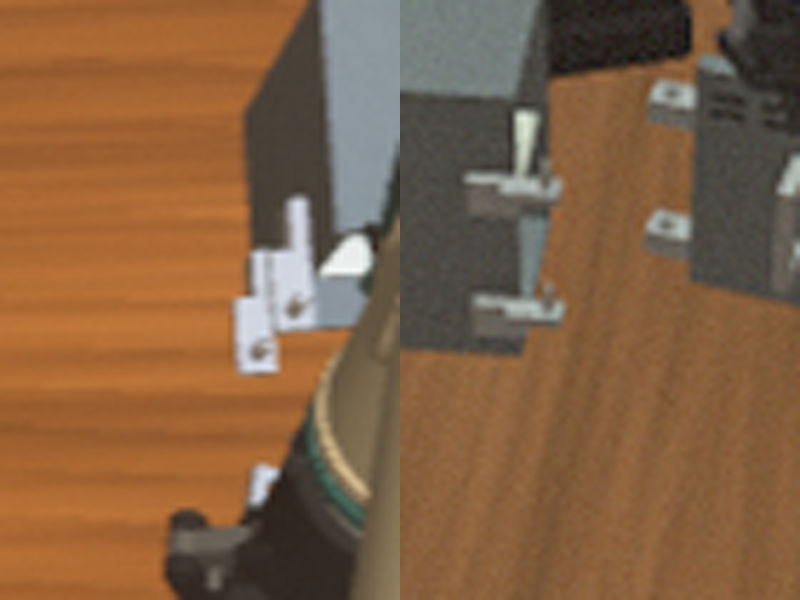

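Run:
```python
from h import *
np.set_printoptions(precision=1,suppress=True,linewidth=200)
for n in("top","side"):
  for nm,z in(("lowfoot",45),("lowtip",64),("upfoot",135),("uptip",154)):
    print(n,nm,proj(n,np.array([626,-235.5,z])))
t=cv2.cvtColor(cv2.imread("pics/h_t.png"),cv2.COLOR_BGR2GRAY)
s=cv2.cvtColor(cv2.imread("pics/h_s.png"),cv2.COLOR_BGR2GRAY)
print("top low cols370-380 rows150-161");print(t[145:162,369:390])
print("side up cols 250-262 rows155-167");print(s[154:168,248:262]);print("side low rows 177-189");print(s[176:190,248:262])
```

```text
top lowfoot [374.  156.7]
top lowtip [375.3 155.2]
top upfoot [380.3 149. ]
top uptip [381.8 147.2]
side lowfoot [256.4 184.6]
side lowtip [256.3 180.2]
side upfoot [256.  163.1]
side uptip [255.9 158.4]
top low cols370-380 rows150-161
[[130 129 132 123 102 149 202 187 172 201 214 213 213 214 215 192 157 147 148 148 150]
 [134 136 134 126 103 147 200 187 171 202 214 213 191 191 215 193 157 147 147 148 148]
 [121 130 168 200 207 210 213 198 185 202 213 191 157 186 191 164 155 147 147 148 149]
 [118 125 180 214 214 214 213 200 171 190 202 155 118 133 165 184 165 148 148 148 148]
 [125 129 179 212 212 212 213 199 170 190 189 133 104 136 189 198 167 148 146 148 147]
 [129 118 173 213 214 214 214 212 187 189 213 174 140 186 211 199 166 148 147 148 148]
 [133 121 176 214 213 213 213 213 188 189 214 210 208 213 214 200 166 147 146 147 148]
 [132 122 176 213 213 212 213 213 179 164 190 177 161 163 164 148 129 117 107 108 114]
 [129 122 177 215 213 212 214 214 182 128 123 124 124 126 126 128 130 129 127 126 128]
 [126 118 175 215 214 201 177 170 172 149 124 125 123 125 123 124 123 123 123 123
[... 1624 characters left out ...]
2  74 112 130 111 111 111 102  99 101 101 107 102]
 [ 68  67  71 115 127 108 101 119 118 102 101 103 102  99]
 [ 63  66  65 113 135 107  90 126 120 104 101 101 106 101]
 [ 84  74  72 107 126 102  94 106 104  95 106 101 101 101]
 [138 135 133 145 142 134 120 104 103 120 119 104 103 100]
 [166 186 182 181 185 185 156 109 108 161 144 108 103 104]
 [129 167 171 173 168 181 167 132 140 172 139  99 105 100]
 [112 133 139 138 136 158 158 150 156 156 119 101 105  99]
 [ 97  91  93  90  92  88  91  89  91 101 106 104 103  97]
 [ 98  96  96  98 102 101 103 102  98 102 104 105 102  98]
 [ 93  96  96  94 108 107 104 103 107 107 111 102  96  91]
 [ 72  81  76  77  99 104 104 105 108 108 109 101  96  94]]
```

Run:
```python
from h import *
np.set_printoptions(precision=1,suppress=True,linewidth=200)
H=tool()@np.linalg.inv(np.load("k.npy"))
for p in((-90,-39,20),(-90,-39,0),(-64,-39,20),(-90,-55,20)):
    w=(H@[*p,1])[:3];print(p,w,proj("top",w),proj("side",w))
t=cv2.cvtColor(cv2.imread("pics/h_t.png"),cv2.COLOR_BGR2GRAY);print(t[171:190,368:384])
s=cv2.cvtColor(cv2.imread("pics/h_s.png"),cv2.COLOR_BGR2GRAY);print(s[163:178,270:284])
```

```text
(-90, -39, 20) [ 568.6 -224.8  120. ] [375.8 174.8] [272.9 170. ]
(-90, -39, 0) [ 564.5 -244.4  119.9] [384.3 176.3] [274.8 166.6]
(-64, -39, 20) [ 543.2 -219.4  120. ] [374.  185.7] [280.4 171.6]
(-90, -55, 20) [ 568.6 -224.7  104. ] [374.7 175.9] [272.9 173.9]
[[100 101 102 102 104 107 105 107 106 106 105 105 101  76  46  56]
 [106 105 106 107 107 107 108 108 108 107 109 108  92  58  44  55]
 [113 114 112 113 113 113 113 114 115 115 114 116  91  52  48  51]
 [118 119 120 119 119 119 120 121 121 121 121 110  80  59  54  54]
 [118 120 119 121 121 120 119 120 120 119 120  95  62  60  67  64]
 [120 119 119 118 120 120 128 164 167 141 123  76  53  58  59  58]
 [119 118 119 119 119 110 148 195 207 207 161  59  53  57  58  57]
 [111 113 111 112 114 109 149 199 210 192 124  40  45  49  54  59]
 [112 113 113 114 114 105 166 210 187 121  53  38  39  45  53  58]
 [116 115 115 115 112 115 175 210 166  74  38  38  38  43  53  59]
 [120 119 117 119 114 117 176 210 156  49  39  39  40  39  49  58]
 [120 121 119 119 112 129 185 176  91  39  39  39  39  40  45  53]
 [120 121 121 121 111  94 110  97
[... 622 characters left out ...]
4  98 100 109 122 110 100 101  99  94  75  77  71]
 [ 96  99 103 103 141 165 147 142 133 129 111  77  71  72]
 [ 99 102  98 130 166 151 131 152 167 171 137  87  69  73]
 [102  98 102 157 171 135 104 125 165 181 148  87  74  72]
 [102 102 108 128 153 152 140 156 178 185 143  79  72  71]
 [102 103 102  92  93 102 116 134 149 163 130  78  69  74]
 [101 105 101  95  93  92  91  92  91 102  90  75  74  70]
 [101 104 101 101  98  92  98  96  97 100  84  77  71  71]
 [101 104 103 100 102  97 100  97  96  99  89  75  70  76]
 [102 103 106 110 100  95  97  99 101 102  86  73  71  76]
 [105 106 106 102 101  98 103 100 103 103  91  78  76  71]
 [104 104 110 101 103 100  98 100 103 100  90  73  79  73]]
```

```bash
sed -i 's/PIN=np.array(\[626,-235.5,45.\])/PIN=np.array([627.7,-238,45.])/' h.py; python3 e.py -30,0,35,168 0,0,35,168
```

```text
-30,0,35,168 [ 514.6943 -222.818   181.4744] [ 0.1023 -0.0126 -0.0601] [-0.0008 -0.     -0.0001]
0,0,35,168 [ 544.6943 -222.818   181.4744] [ 0.1773 -0.0126 -0.0601] [-0.0008 -0.     -0.0001]
[0.35 0.64 0.01 1.63 0.04 1.18 1.7 ] F [-0.5532  0.0458 -3.6403] w 12.261586831166152
```

```bash
python3 -m creep '[{"dx":0.02,"dy":-0.0126,"dz":-0.04,"rx":-0.0008,"ry":0,"rz":0,"grip":1},{"dx":0.07,"dy":-0.0126,"dz":-0.06,"rx":-0.0008,"ry":0,"rz":0,"grip":1},{"dx":0.12,"dy":-0.0126,"dz":-0.06,"rx":-0.0008,"ry":0,"rz":0,"grip":1},{"dx":0.16,"dy":-0.0126,"dz":-0.06,"rx":-0.0008,"ry":0,"rz":0,"grip":1},{"dx":0.177,"dy":-0.0126,"dz":-0.06,"rx":-0.0008,"ry":0,"rz":0,"grip":1}]'; python3 -m creep '[{"dx":0,"dy":0,"dz":0,"rx":0,"ry":0,"rz":0,"grip":1},{"dx":0,"dy":0,"dz":0,"rx":0,"ry":0,"rz":0,"grip":1},{"dx":0,"dy":0,"dz":0,"rx":0,"ry":0,"rz":0,"grip":1},{"dx":0,"dy":0,"dz":0,"rx":0,"ry":0,"rz":0,"grip":1},{"dx":0,"dy":0,"dz":0,"rx":0,"ry":0,"rz":0,"grip":1}]'; python3 e.py 0,0,35,168 0,0,17,168
python3 - <<'E'
from h import *
t=get_image("top")[:,:,::-1];s=get_image("side")[:,:,::-1];cv2.imwrite("pics/i_t.png",t);cv2.imwrite("pics/i_s.png",s)
H=tool()@np.linalg.inv(np.load("k.npy"))
np.set_printoptions(precision=1,suppress=True,linewidth=200)
for p in((-80,-39,10),(-80,51,10),(-80,-55,10),(-90,-39,20)):
    w=(H@[*p,1])[:3];print(p,w,proj("top",w),proj("side",w))
g=s.mean(2).astype(int);print(g[146:192,246:264]); print(t.mean(2).astype(int)[138:166,366:388])
E
```

```text
clock: 18.1
eef_pos: [545.9, -223.2, 180.9]
tool_rot: [3.141, -0.312, 2.933]
force: [0.5, -1.0, -3.8]
width: 12.9
gripper_force: 58.9
clock: 18.73
eef_pos: [544.5, -223.3, 181.8]
tool_rot: [3.141, -0.313, 2.932]
force: [-0.6, 0.2, -3.6]
width: 12.8
gripper_force: 58.9
0,0,35,168 [ 544.6943 -222.818   181.4744] [ 0.0004  0.0013 -0.0008] [ 0.0001  0.0001 -0.    ]
0,0,17,168 [ 544.6943 -222.818   163.4744] [ 0.0004  0.0013 -0.0458] [ 0.0001  0.0001 -0.    ]
[0.32 0.76 0.01 1.44 0.03 1.25 1.67] F [-0.6024  0.2044 -3.6203] w 12.835920211017484
(-80, -39, 10) [ 627.6 -238.6   96.3] [378.8 151.7] [255.8 172. ]
(-80, 51, 10) [ 627.6 -238.5  186.3] [385.7 143.3] [255.3 149.7]
(-80, -55, 10) [ 627.7 -238.6   80.3] [377.6 153.1] [255.9 175.8]
(-90, -39, 20) [ 639.5 -230.9   96.3] [375.3 146.9] [252.  173.1]
[[112 105 120 112  81  69  66  72  78  77  83  94  98  81  62  59  59  78]
 [ 77  74  85  84  77  62  72 118 136 119 124 111 103  86  69  64  68  67]
 [ 71  60  70  65  58  58  95 158 168 141 137 144 144 113  72  63  75  71]
 [ 75  73  64  59 117 134 146 164 124  80 110 158 181 136  76  74  
[... 5007 characters left out ...]
4  45  44  42  42  41  41  40  40  38  41  41  41  41  41  46]
 [ 65  64  64  64  59  49  41  42  41  42  40  40  38  40  39  40  40  41  42  42  43  45]
 [ 64  63  65  63  70  64  45  39  40  41  41  42  42  39  40  40  41  41  42  43  42  55]
 [ 80 102  87  62  55  63  60  41  41  41  42  41  42  40  40  41  42  39  41  42  41  55]
 [ 86  95  74  53  46  46  63  59  39  41  41  40  42  41  41  41  40  41  42  43  42  63]
 [ 95  96  62  43  43  41  49  50  44  40  42  43  41  41  40  40  41  41  41  43  43  64]
 [ 64  66  53  46  46  43  46  54  54  42  42  42  42  43  40  41  43  42  41  43  46  66]
 [ 44  46  46  49  54  54  52  56  61  55  43  41  42  41  39  43  49  46  42  43  47  66]]
```

```bash
python3 -m creep '[{"dx":0,"dy":0,"dz":-0.015,"rx":0,"ry":0,"rz":0,"grip":1},{"dx":0,"dy":0,"dz":-0.03,"rx":0,"ry":0,"rz":0,"grip":1},{"dx":0,"dy":0,"dz":-0.042,"rx":0,"ry":0,"rz":0,"grip":1},{"dx":0,"dy":0,"dz":-0.05,"rx":0,"ry":0,"rz":0,"grip":1},{"dx":0,"dy":0,"dz":-0.05,"rx":0,"ry":0,"rz":0,"grip":1}]'; python3 e.py 0,0,10,168 0,0,0,168
```

```text
clock: 19.45
eef_pos: [544.5, -223.2, 161.3]
tool_rot: [3.141, -0.314, 2.932]
force: [0.5, -0.8, -2.8]
width: 13.2
gripper_force: 58.9
0,0,10,168 [ 544.6943 -222.818   156.4744] [ 0.0006  0.001  -0.0121] [ 0.0001  0.     -0.    ]
0,0,0,168 [ 544.6943 -222.818   146.4744] [ 0.0006  0.001  -0.0371] [ 0.0001  0.     -0.    ]
[0.32 0.78 0.   1.46 0.03 1.21 1.67] F [ 0.4542 -0.8267 -2.7775] w 13.221495711389872
```

```bash
python3 -m creep '[{"dx":0,"dy":0,"dz":-0.005,"rx":0,"ry":0,"rz":0,"grip":1},{"dx":0,"dy":0,"dz":-0.01,"rx":0,"ry":0,"rz":0,"grip":1},{"dx":0,"dy":0,"dz":-0.015,"rx":0,"ry":0,"rz":0,"grip":1},{"dx":0,"dy":0,"dz":-0.018,"rx":0,"ry":0,"rz":0,"grip":1},{"dx":0,"dy":0,"dz":-0.018,"rx":0,"ry":0,"rz":0,"grip":1}]'; python3 e.py 0,0,0,168;python3 - <<'E'
from h import *
s=get_image("side")[:,:,::-1];t=get_image("top")[:,:,::-1];cv2.imwrite("pics/j.png",np.hstack([cv2.resize(i,(400,600),interpolation=2) for i in(t[110:170,360:400],s[140:200,235:275])]))
E
```

```text
clock: 20.08
eef_pos: [544.6, -223.3, 154.4]
tool_rot: [3.141, -0.313, 2.932]
force: [0.6, 0.4, -3.3]
width: 13.2
gripper_force: 58.9
0,0,0,168 [ 544.6943 -222.818   146.4744] [ 0.0003  0.0012 -0.0198] [ 0.0001  0.0001 -0.    ]
[0.32 0.79 0.   1.46 0.03 1.2  1.67] F [ 0.567   0.3527 -3.3449] w 13.24535221080994
```

View pics/j.png

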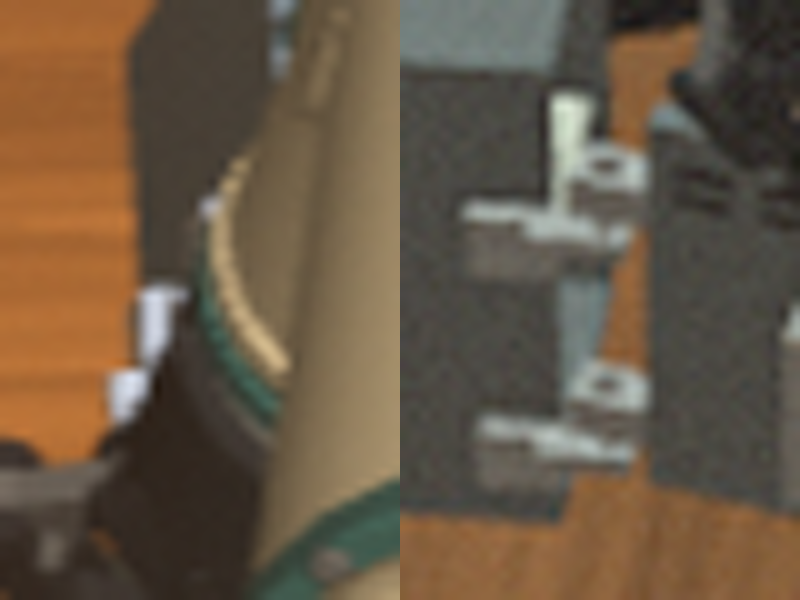

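```bash
python3 -m creep '[{"dx":0,"dy":0,"dz":-0.005,"rx":0,"ry":0,"rz":0,"grip":1},{"dx":0,"dy":0,"dz":-0.01,"rx":0,"ry":0,"rz":0,"grip":1},{"dx":0,"dy":0,"dz":-0.014,"rx":0,"ry":0,"rz":0,"grip":1},{"dx":0,"dy":0,"dz":-0.017,"rx":0,"ry":0,"rz":0,"grip":1},{"dx":0,"dy":0,"dz":-0.017,"rx":0,"ry":0,"rz":0,"grip":1}]'; python3 e.py 0,0,0,168
```

```text
clock: 20.8
eef_pos: [544.6, -223.3, 147.6]
tool_rot: [3.141, -0.313, 2.932]
force: [-0.5, -0.2, -2.9]
width: 12.9
gripper_force: 58.9
0,0,0,168 [ 544.6943 -222.818   146.4744] [ 0.0003  0.0012 -0.0027] [ 0.0001  0.0001 -0.    ]
[0.32 0.8  0.   1.47 0.03 1.19 1.67] F [-0.4975 -0.2439 -2.9344] w 12.909914676575042
```

Continue in small steps until contact.

```bash
python3 -m creep '[{"dx":0,"dy":0,"dz":-0.002,"rx":0,"ry":0,"rz":0,"grip":1},{"dx":0,"dy":0,"dz":-0.004,"rx":0,"ry":0,"rz":0,"grip":1},{"dx":0,"dy":0,"dz":-0.006,"rx":0,"ry":0,"rz":0,"grip":1},{"dx":0,"dy":0,"dz":-0.008,"rx":0,"ry":0,"rz":0,"grip":1},{"dx":0,"dy":0,"dz":-0.008,"rx":0,"ry":0,"rz":0,"grip":1}]'; python3 e.py 0,0,0,168
```

```text
clock: 21.42
eef_pos: [544.5, -223.3, 145.0]
tool_rot: [3.141, -0.313, 2.932]
force: [-1.4, 1.1, 1.0]
width: 12.8
gripper_force: 59.6
0,0,0,168 [ 544.6943 -222.818   146.4744] [0.0004 0.0013 0.0037] [ 0.0002  0.0001 -0.    ]
[0.32 0.8  0.   1.47 0.03 1.18 1.67] F [-1.3725  1.0739  1.0444] w 12.84499992933067
```

```bash
python3 -m creep '[{"dx":0,"dy":0,"dz":-0.002,"rx":0,"ry":0,"rz":0,"grip":1},{"dx":0,"dy":0,"dz":-0.003,"rx":0,"ry":0,"rz":0,"grip":1},{"dx":0,"dy":0,"dz":-0.003,"rx":0,"ry":0,"rz":0,"grip":1},{"dx":0,"dy":0,"dz":-0.003,"rx":0,"ry":0,"rz":0,"grip":1},{"dx":0,"dy":0,"dz":-0.003,"rx":0,"ry":0,"rz":0,"grip":1}]'; python3 e.py 0,0,0,168
python3 - <<'E'
from h import *
np.set_printoptions(linewidth=200)
g=get_image("side").mean(2).astype(int);print(g[150:190,246:262])
H=hang(0,168)
for p in((-80,-39,10),(-80,51,10)):w=(H@[*p,1])[:3];print(proj("side",w))
E
```

```text
clock: 22.05
eef_pos: [544.5, -223.3, 144.8]
tool_rot: [3.141, -0.313, 2.932]
force: [-3.1, 1.1, 7.8]
width: 13.0
gripper_force: 60.5
0,0,0,168 [ 544.6943 -222.818   146.4744] [0.0005 0.0013 0.0042] [ 0.0002  0.0001 -0.    ]
[0.32 0.8  0.   1.47 0.03 1.18 1.67] F [-3.1127  1.1076  7.7969] w 13.042524987280963
[[ 71  71  69  54 172 215 197 161 101  67  93  95  99 102 102  93]
 [ 73  75  69  51 164 203 203 167  98  67  94 100  96  96  99  79]
 [ 70  68  67  57 165 201 200 149  74  65  89  99  96  97 104  99]
 [ 78  66  70  60 166 204 199 132  59  71  86  99  99  93 117 127]
 [ 71  71  64  56 153 199 185 124  57  66  89  96 103  90 106 110]
 [ 68  72  70  59 131 194 173 105  51  60  83  93  99  88  63  79]
 [ 72  67  69  56 135 193 149  92 112 108 104 100  97  83  74  62]
 [ 73  67  72  59 141 188 138 134 172 159 136 137 136 120  81  64]
 [ 67  71  68  60 136 175 160 161 157 132 131 160 179 150  92  64]
 [ 59  64  64  50 134 175 168 166 152 135 138 162 179 147  92  63]
 [127 111 101  94 147 151 118 126 145 160 156 164 172 144  87  67]
 [162 158 157 155 175 158 110  82  86  96  97 126 14
[... 1231 characters left out ...]
 69  67  66 106 156 165 117 108 124 156 183 140  73  65]
 [ 89  90  79  70  62 111 147 162 139 129 143 169 182 142  76  67]
 [139 139 136 132 133 124 111  97 125 142 152 156 165 128  72  70]
 [142 137 161 178 181 152 106  88  91  84  92 100 114  91  68  69]
 [ 83  81 126 165 171 146 106  89  90  93  93  92  95  79  71  73]
 [ 94  92 111 130 137 122  96  98  92  90  91  97  94  80  67  70]
 [ 94  96  85  89  90  94  88  96  95 100  92  96  93  81  71  74]
 [ 97  97  94  93  93  96 100  94  97  95  96  98 102  79  71  70]
 [ 89  87  89  90  91  89 104 100  98  97  94  97 102  85  74  69]
 [ 74  72  71  79  74  74  91 100  94  93  99 100 106  87  75  70]]
[255.9655 180.4094]
[255.4659 158.6936]
```

```bash
python3 -m creep '[{"dx":0,"dy":0,"dz":0.002,"rx":0,"ry":0,"rz":0,"grip":1},{"dx":0,"dy":0,"dz":0.002,"rx":0,"ry":0,"rz":0,"grip":0.6},{"dx":0,"dy":0,"dz":0.002,"rx":0,"ry":0,"rz":0,"grip":0.3},{"dx":0,"dy":0,"dz":0.002,"rx":0,"ry":0,"rz":0,"grip":0},{"dx":0,"dy":0,"dz":0.002,"rx":0,"ry":0,"rz":0,"grip":-0.4}]'; python3 -m creep '[{"dx":0,"dy":0,"dz":0,"rx":0,"ry":0,"rz":0,"grip":-0.4},{"dx":0.01,"dy":-0.002,"dz":0.03,"rx":0,"ry":0,"rz":0,"grip":-0.4},{"dx":0.03,"dy":-0.006,"dz":0.09,"rx":0,"ry":0,"rz":0,"grip":-0.4},{"dx":0.06,"dy":-0.012,"dz":0.19,"rx":0,"ry":0,"rz":0,"grip":-0.4},{"dx":0.06,"dy":-0.012,"dz":0.3,"rx":0,"ry":0,"rz":0,"grip":-0.4}]'; python3 -m creep '[{"dx":-0.05,"dy":0.05,"dz":0.05,"rx":0,"ry":0,"rz":0,"grip":-0.4},{"dx":-0.1,"dy":0.15,"dz":0.05,"rx":0,"ry":0,"rz":0,"grip":-0.4},{"dx":-0.1,"dy":0.3,"dz":0.05,"rx":0,"ry":0,"rz":0,"grip":-0.4},{"dx":-0.1,"dy":0.4,"dz":0.05,"rx":0,"ry":0,"rz":0,"grip":-0.4},{"dx":-0.1,"dy":0.4,"dz":0.05,"rx":0,"ry":0,"rz":0,"grip":-0.4}]'
python3 - <<'E'
from h import *
np.set_printoptions(linewidth=200)
s=get_image("side");t=get_image("top");cv2.imwrite("pics/z_s.png",s[:,:,::-1]);cv2.imwrite("pics/z_t.png",t[:,:,::-1])
g=s.mean(2).astype(int);print(g[155:164,248:262]);print(g[177:186,248:262])
H=cv2.cvtColor(t,cv2.COLOR_RGB2GRAY);a=get_image("side").mean(2);print("motion",np.abs(a-g)[140:220,230:330].mean())
print(H[135:160,366:390])
E
```

```text
clock: 22.72
eef_pos: [544.7, -223.3, 143.9]
tool_rot: [3.141, -0.313, 2.932]
force: [-0.1, -0.9, 0.3]
width: 58.8
gripper_force: 0.0
clock: 23.35
eef_pos: [569.4, -228.1, 265.7]
tool_rot: [3.141, -0.312, 2.933]
force: [0.2, 0.2, -0.3]
width: 59.8
gripper_force: 0.0
clock: 23.98
eef_pos: [529.2, -63.6, 285.3]
tool_rot: [3.137, -0.312, 2.94]
force: [-0.1, -0.2, -0.1]
width: 59.6
gripper_force: 0.0
[[ 71  60 137 192 176 106  51  62  87  98 100  92  80  73]
 [ 71  59 136 197 153  93 111 111 103 101  97  91  79  65]
 [ 67  59 137 189 137 133 176 159 137 138 137 119  80  62]
 [ 70  60 141 174 137 153 161 133 124 160 183 162 104  66]
 [ 63  53 137 160 138 156 152 130 120 159 181 164 112  63]
 [105  96 149 149 107 120 152 148 155 170 170 153 110  64]
 [158 161 175 158 107  85  84  97 104 124 142 123  87  68]
 [170 178 175 158 109  88  92  92  88  90  84  85  67  67]
 [152 161 164 139 106  98  91  94  95  96  91  86  77  72]]
[[ 69  67  71 105 122 128 113  93  93  90  92  81  73  68]
 [ 67  72  71 110 122 148 154 139 127 115 107  87  72  70]
 [ 68  65  73 104 137 159 158 161 156 152 150 109 
[... 2165 characters left out ...]
4 111]
 [151 143 133 127 118 114 168 202 180 140 122 167 201 201 172 138 151 157 156 162 137 109 122 122]
 [151 145 135 123 112 145 189 203 177 135 135 163 190 172 115 115 139 141 141 144 144 131 118 118]
 [152 144 135 123 108 144 190 189 148 116 106 101  99  87  80 117 141 139 139 140 136 124 113 114]
 [151 144 136 124 106 161 202 199 169 126 126 117  87  68  90 127 142 140 138 139 132 119 113 113]
 [151 144 137 124 116 167 202 201 203 190 155 107  70  67  95 130 142 141 140 140 123 111 113 113]
 [151 147 137 123 115 168 201 201 204 178 111  73  68  67 119 149 143 141 141 142 130 117 118 117]
 [152 145 138 123 129 179 201 202 178 114  72  64  58  59 109 145 143 141 142 141 121 107 120 119]]
```

```bash
python3 -c "
from cell import ctrl
print(ctrl.read_state()['qd'].round(3));print(ctrl.finish_job())"
```

```text
[ 0.018  0.006  0.009  0.001 -0.003 -0.001 -0.001]
the job is handed in; nothing more can be done
None
```

The door was leaned on the rest, let go, taken again by its top edge and hung. By the final camera check both knuckles sit fully home on their pins and the gripper is clear. I handed the job in at about 24 s; no verdict came back.

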